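# End-of-batch check of a coffee pod sealer

## Task

Switch the pod sealer off at its lever, then move all the finished coffee pods out of the machine's catch tray into the grey tote. With the power still off, slide the flat gauge blade straight into the middle of the near sealing head's jaw gap until the line on the blade is level with the front of the jaws and hold it there for a good second, then do the same at the far head. Lay the gauge back flat on its wooden rest and only then switch the machine on again; leave the kitchen things around it where they are.

Things in the scene. Friction and masses are not known exactly. Their poses are not given: they have to be found in the camera images.
- sealer: White pod sealing machine, fixed, 220 x 320 x 210 mm (its x, y, z). Origin under the body's centre; front faces its own -x; +x is the way the gauge goes into the gaps. Two steel sealing heads stick out 60 mm from the front at its y = +60 (near) and -60 mm (far). A 53 mm wide chute at y = -125 mm slopes down from the front to the tray, ending 150 mm out from the front, 34 mm up.
- gap_near (a point): Centre of the mouth of the jaw gap of the near head (nearer to the robot base), on the plane of the jaws' front faces, 104 mm above the counter. Axes as the sealer: +x into the gap, z up. The gap is level, 8 mm high, 36 mm wide (its y), open at both sides, 60 mm deep; solid steel jaws reach 50 mm above and below it.
- gap_far (a point): The same point and axes for the gap of the far head (120 mm from the near one, farther from the robot base); same sizes.
- gauge: Loose flat gauge, about 120 g: black handle 70 long x 28 wide x 20 mm thick, steel blade 100 long x 20 wide x 3 mm thick from the middle of one end. Origin at the handle's centre; +x towards the blade tip (tip at x = 135 mm, back end at -35 mm), y across the width, z through the thickness. Either face may be up. Starts flat on the rest; grip it across the handle from above.
- gauge_line (a point): The dark line across the blade, 40 mm from the tip (95 mm from the handle's centre); axes as the gauge.
- gauge_tip (a point): Middle of the blade's tip edge, at half its thickness.
- rest: Wooden rest block for the gauge, fixed, 200 x 70 x 15 mm; origin under its centre, x along its length, top at z = 15 mm.
- switch_base: Block of the power switch, fixed, 70 x 50 x 25 mm; origin under its centre. The lever swings in its x-z plane about an axis along y, 22 mm above the origin.
- switch (a joint): Angle of the power lever, 0 to 1.0 rad. 0: leaning 0.5 rad towards the block's own -x (towards the robot): ON. 1.0: leaning 0.5 rad to its +x (away from the robot): OFF. Stays where it is left; a light push (about 1 N) at the ball moves it.
- switch_tip (a point): Centre of the black ball (26 mm across) at the end of the lever's 10 mm rod, 80 mm from the axis.
- tray: Aluminium catch tray, fixed, 190 x 160 mm (its x, y), floor 4 mm thick, low rim 14 mm high; origin under its centre.
- tote: Loose grey open plastic tote, 180 x 200 x 80 mm high (its x, y, z), walls and floor 4 mm, 0.8 kg; origin under its centre.
- cup: Bystander: white espresso cup, 60 mm across, 60 mm high, origin under its centre.
- jar: Bystander: glass jar, 72 mm across, 110 mm high, origin under its centre.
- soap: Bystander: clear soap bottle, 68 mm across, 170 mm high, origin under its centre.
- sponge: Bystander: washing-up sponge, 70 x 105 x 31 mm, origin under its centre.
- bowl: Bystander: white bowl, 110 mm across, 50 mm high, origin under its centre.
- spoon: Bystander: wooden spoon, 200 mm long, lying; origin under its middle.
- pod1: Finished coffee pod (some may be absent): hard copper-coloured shell 30 mm high, 20 g, standing on its wide sealed rim (38 mm across, 3 mm thick), body above it 31 mm across narrowing to 30 mm near the flat top; origin under its centre, z towards the top. All alike; at the start they stand in the catch tray.
- pod2: Finished coffee pod (some may be absent): hard copper-coloured shell 30 mm high, 20 g, standing on its wide sealed rim (38 mm across, 3 mm thick), body above it 31 mm across narrowing to 30 mm near the flat top; origin under its centre, z towards the top. All alike; at the start they stand in the catch tray.
- pod3: Finished coffee pod (some may be absent): hard copper-coloured shell 30 mm high, 20 g, standing on its wide sealed rim (38 mm across, 3 mm thick), body above it 31 mm across narrowing to 30 mm near the flat top; origin under its centre, z towards the top. All alike; at the start they stand in the catch tray.
- pod4: Finished coffee pod (some may be absent): hard copper-coloured shell 30 mm high, 20 g, standing on its wide sealed rim (38 mm across, 3 mm thick), body above it 31 mm across narrowing to 30 mm near the flat top; origin under its centre, z towards the top. All alike; at the start they stand in the catch tray.
- pod5: Finished coffee pod (some may be absent): hard copper-coloured shell 30 mm high, 20 g, standing on its wide sealed rim (38 mm across, 3 mm thick), body above it 31 mm across narrowing to 30 mm near the flat top; origin under its centre, z towards the top. All alike; at the start they stand in the catch tray.
Things that resemble listed ones, but are neither listed nor needed, are in the scene too. What is shaped like the pod2 but purple is not meant.

How it is judged:
By the outcome, as a careful person would: the job done as asked, in the order asked, and still so for the second after the job is handed in, with the robot touching nothing.
Of pod1, pod2, pod3, pod4, pod5 only 3 to 5 are there at a start; the rules pass over those that are not, and their reading is None.
At some moment in a run one of pod1, pod2, pod3, pod4, pod5 may be knocked a few centimetres aside while the robot is not near it.
Once in a run the grip may slacken for a moment while it holds something.
It also fails if it takes over 210 s, if anything falls off the work surface, if the arm or the gripper's body presses on something with over 40 N, if the wrist force passes 120 N, or if a joint passes its speed limit or range.

## Robot

A 6-joint arm with a two-finger parallel gripper is mounted at the origin on the work surface. World frame = base frame: x ahead of the robot, y to its left, z up, the work surface at z = 0. Lengths are in m, angles in rad, forces in N, time in s.
With the tool pointing down it reaches from about 0.25 to 0.775 m from the base axis. Payload 4 kg.
Tool frame: the origin (TCP) lies midway between the tips of the shut fingers; the grasp point (between the pads) lies 19 mm behind it (arm.tcp_to_grasp is the distance from the TCP to the grasp point, in m); z points along the fingers, y is the line along which they close (so a half turn about z gives the same grasp; the last joint's range is limited). The gripper opens to 85 mm and grips with 20 to 120 N. Pads are 22 mm wide; open, the fingers measure 114 mm over their backs; the gripper's body (76 mm by 85 mm) begins 54 mm behind the grasp point. The pads swing forward as they close: fully open they stand 13 mm farther back than shut.
Start: joints at [1.157, 0.087, 1.371, -0, 1.684, -0.103], TCP at [0.168, 0.524, 0.231] pointing down, gripper open.
Joint ranges: [-3.1, 3.1], [-0.76, 2.03], [0.27, 2.55], [-1.08, 4.22], [0.17, 2.65], [-2.57, 2.57]. Speed limits (rad/s): [2.79, 2.79, 3.14, 3.14, 3.14, 3.14].

## Interface

Orientations are given as a rotation vector (axis times angle).
In Python, from plant import readout, grab_frame, job_done, arm gives the robot as it stands. The module is installed in compiled form; this text tells all that it offers.
- The arm moves only by the tool jog_arm, never from a script. Its argument "targets" is a list of rows, each an object of numbers: "tx", "ty", "tz": the shift along the tool's x, y, z scaled (see below); "rx", "ry", "rz": the turn, a rotation vector about the tool's x, y, z scaled (see below); "gripper": the finger opening in mm, from 0 to 85.4. A call has 1 to 10 rows; each row shifts and turns the commanded pose from where the row before left it, along the tool's axes as they then stand; what a row does not reach is not made up. The controller multiplies each number of a shift by 1 m and each number of a turn by 180 degrees. A row lasts 1/10 s, in which the tool goes at most 50 mm and 8.59 degrees, less where a joint would pass 70% of its speed; a pose out of reach is approached as far as the arm can. A call with a number of a shift or a turn outside -1 to 1 is refused whole. A call with a gripper value outside its range is refused whole. The fingers move at their own pace and stop on an object; "squeeze" is the grip in N (left out, the last holds). Time passes only in rows, so rows that do not move let the fingers close. It gives the time, the measured TCP pose, the force, the opening and the grip force at its end, in the units of the state.
- readout.read_state(): the state, without advancing time (a new reading comes with each control period).
- grab_frame(name): name is "scene" or "side" or "wrist"; returns a dict with "color" (420x560x3 uint8, red, green, blue), "fx", "fy", "cx", "cy" (pixels), "k1" (the pictures are not rectified: a ray, as slopes to the right and down, at radius r is drawn at 1 + k1 r^2 times it, then the intrinsics apply), "R" (3x3) and "t" (3): a world point X has camera coordinates R X + t; the wrist camera has in their place "mount" (4x4, takes a point from camera to tool coordinates, whose origin is the TCP and whose axes are the flange's). Camera axes: x right, y down, z forward; pixel columns grow to the right and rows downward; lengths in m; the calibration is good to about 2 mm. A picture is of the moment at which its call begins: read the wrist's pose just before it. There is no depth.
- job_done(): hands the job in; it is judged then, once.
The state is a dict: "time": time; "joint_pos": joint angles; "qd": joint speeds; "joint_efforts": joint torques, N m; "ee_pos": TCP position; "tool_rot": TCP orientation; "force": force on the tool from outside, world axes, zero at the start; "moment": the same for the moment, N m; "opening": finger opening in m; "gripper_force": force on a finger pad.
Only numpy, scipy, OpenCV 4.12 (cv2) and the standard library are available. Lean on these libraries where they do the work, as an engineer would, in place of code of your own. Each camera call takes 0.05 s, during which the arm holds its last target. There are 200 camera calls.

## Working session

There is one attempt and no reset: what is moved stays moved. The work goes in short steps, Python scripts to look and compute and a tool call to move; the robot and the scene stay as the last step left them, time stands still between calls to the robot, and variables do not carry over. Pictures are saved under pics/ and viewed, at most 14 in all, crops included, and the job is handed in when it is done.

Besides the shell and the picture viewer there is one more tool, called after "Call:" in YAML: its name, and indented under it one key for each argument. jog_arm: Moves the arm, as the interface text tells. Shifts and turns lie within -1 to 1; 1 stands for 1 m of shift or 180 degrees of turn. Its arguments: {"type":"object","properties":{"targets":{"type":"array"},"squeeze":{"type":"number"}},"required":["targets"]}

```bash
mkdir -p pics; cat > h.py <<'E'
import numpy as np, cv2, pickle
from scipy.spatial.transform import Rotation as Ro
from plant import readout, grab_frame, job_done, arm
def snap(name, fn):
    s=readout.read_state(); f=grab_frame(name)
    if name=="wrist":
        T=np.eye(4); T[:3,:3]=Ro.from_rotvec(s["tool_rot"]).as_matrix(); T[:3,3]=s["ee_pos"]
        C=T@np.array(f["mount"]); f["R"]=C[:3,:3].T; f["t"]=-C[:3,:3].T@C[:3,3]
    pickle.dump(f,open(fn+".pkl","wb")); cv2.imwrite("pics/"+fn+".png",f["color"][:,:,::-1]); return f
def load(fn): return pickle.load(open(fn+".pkl","rb"))
def ray(f,u,v):
    d=np.array([(u-f["cx"])/f["fx"],(v-f["cy"])/f["fy"]]); x=d.copy()
    for _ in range(30): x=d/(1+f["k1"]*(x@x))
    R=np.array(f["R"]); return -R.T@np.array(f["t"]), R.T@np.array([x[0],x[1],1])
def atz(f,u,v,z):
    o,d=ray(f,u,v); return o+d*(z-o[2])/d[2]
def tri(*obs):
    A=np.zeros((3,3));b=np.zeros(3);L=[]
    for f,u,v in obs:
        o,d=ray(f,u,v); d=d/np.linalg.norm(d); P=np.eye(3)-np.outer(d,d); A+=P;b+=P@o; L.append((o,P))
    X=np.linalg.solve(A,b); return X, [round(1e3*np.linalg.norm(P@(X-o)),1) for o,P in L]
def proj(f,X):
    c=np.array(f["R"])@np.asarray(X)+np.array(f["t"]); x=c[:2]/c[2]; x=x*(1+f["k1"]*(x@x))
    return np.array([f["fx"]*x[0]+f["cx"],f["fy"]*x[1]+f["cy"]])
def crop(fn,u0,v0,u1,v1,k,out):
    im=load(fn)["color"][v0:v1,u0:u1,::-1]; cv2.imwrite("pics/"+out+".png",cv2.resize(im,None,fx=k,fy=k,interpolation=cv2.INTER_CUBIC))
E
python3 - <<'E'
from h import *
for n in ("scene","side","wrist"):
    f=snap(n,n+"0"); print(n,np.round(-np.array(f["R"]).T@f["t"],3),f["fx"],f["k1"], np.round(np.array(f["R"])[2],2))
a=cv2.imread("pics/scene0.png");b=cv2.imread("pics/side0.png")
s=readout.read_state();print({k:np.round(v,3) for k,v in s.items()}); print(arm.tcp_to_grasp, Ro.from_rotvec(s["tool_rot"]).as_matrix().round(3)); print(np.round(load("wrist0")["mount"],3))
E
```

```text
scene [ 1.059 -0.845  1.026] 508.71857365587175 -0.026199052318336535 [-0.36  0.62 -0.69]
side [ 0.13  -1.11   0.868] 464.11449479453756 0.043127906919131855 [ 0.32  0.77 -0.56]
wrist [0.104 0.544 0.373] 351.8857268740476 -0.04589934182960931 [ 0.25 -0.08 -0.96]
{'time': np.float64(0.15), 'joint_pos': array([ 1.157,  0.088,  1.372, -0.   ,  1.684, -0.103]), 'qd': array([-0.002, -0.003, -0.004,  0.001, -0.   , -0.001]), 'joint_efforts': array([ 2.0000e-03, -3.5237e+01, -3.1368e+01, -0.0000e+00,  8.0000e-03,
        0.0000e+00]), 'ee_pos': array([0.168, 0.523, 0.23 ]), 'tool_rot': array([-4.860e-01, -3.103e+00,  3.000e-03]), 'force': array([0.109, 0.692, 0.464]), 'moment': array([-0.031,  0.005, -0.005]), 'gripper_force': np.float64(0.0), 'opening': np.float64(0.086)}
0.0187 [[-0.952  0.306 -0.001]
 [ 0.306  0.952 -0.002]
 [ 0.    -0.002 -1.   ]]
[[-0.001 -0.964 -0.265  0.067]
 [ 1.    -0.001 -0.     0.   ]
 [-0.    -0.265  0.964 -0.143]
 [ 0.     0.     0.     1.   ]]
```

View pics/scene0.png

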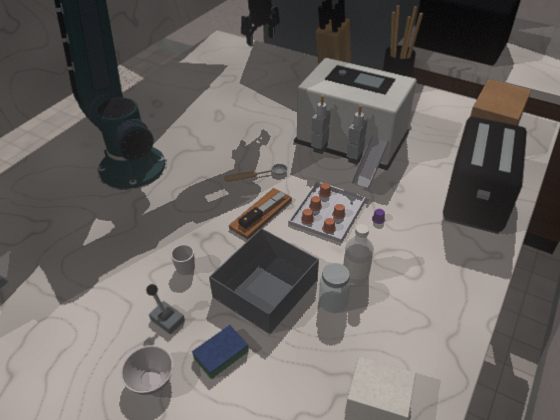

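View pics/side0.png

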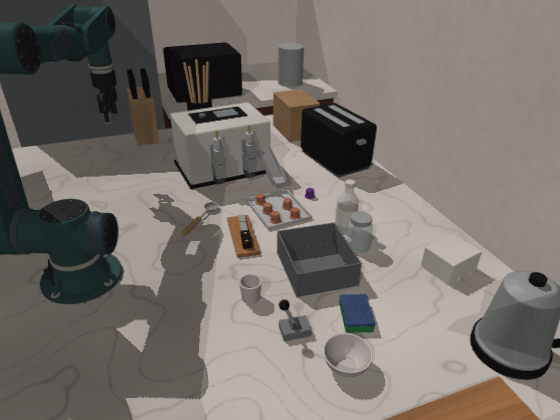

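```bash
python3 - <<'E'
from h import *
def c(fn,u0,v0,w,h,k): return cv2.resize(load(fn)["color"][v0:v0+h,u0:u0+w,::-1],None,fx=k,fy=k,interpolation=cv2.INTER_CUBIC)
# 800x600 : tops scene 220,170 160x75 k5 => 800x375
cv2.imwrite("pics/c1.png",c("scene0",225,165,175,120,4.5))
cv2.imwrite("pics/c2.png",c("side0",220,180,100,80,7.5))
a=c("scene0",110,250,140,150,2.8);b=c("side0",230,270,100,107,3.9)
h=max(a.shape[0],b.shape[0]);p=lambda i:cv2.copyMakeBorder(i,0,h-i.shape[0],0,0,cv2.BORDER_CONSTANT)
cv2.imwrite("pics/c3.png",np.hstack([p(a),p(b)]));print(a.shape,b.shape)
cv2.imwrite("pics/c4.png",np.hstack([c("scene0",285,55,135,140,3),c("side0",165,95,130,140,3)]))
E
```

```text
(420, 392, 3) (417, 390, 3)
```

View pics/c1.png

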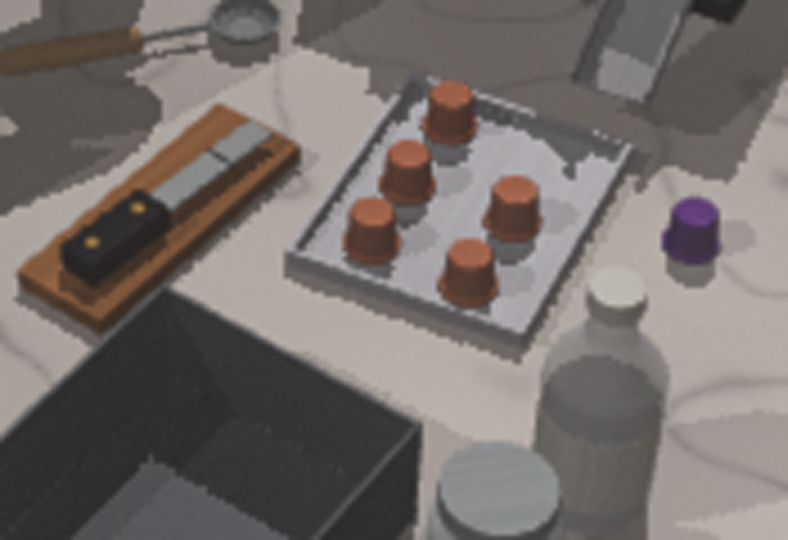

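View pics/c2.png

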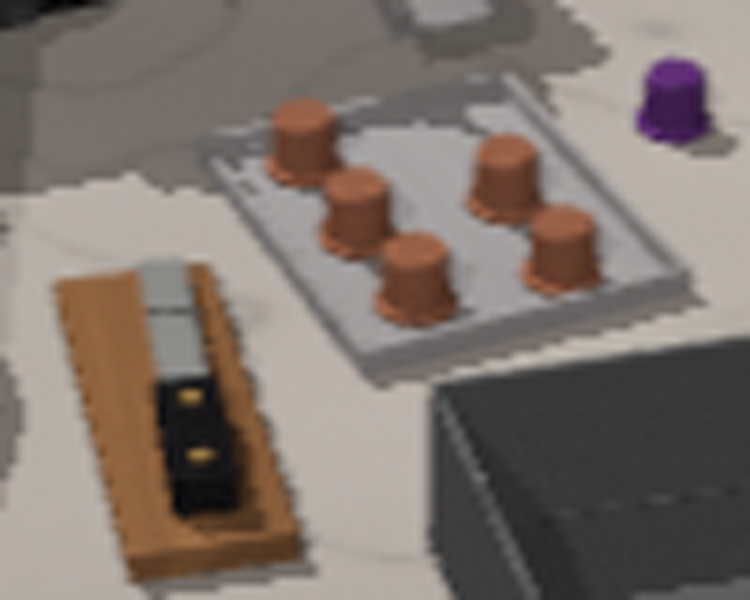

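View pics/c3.png

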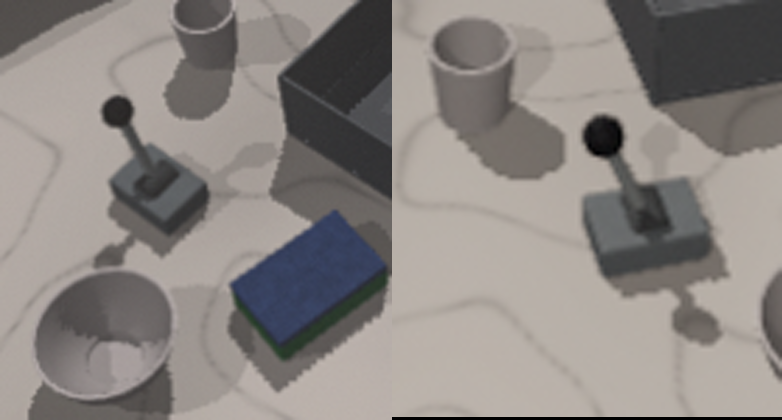

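View pics/c4.png

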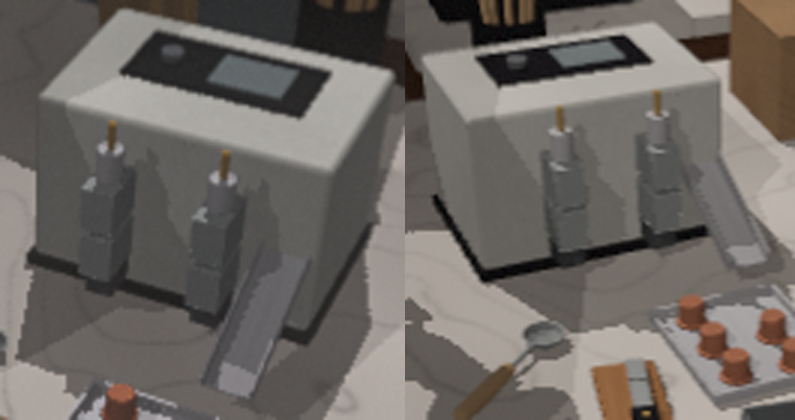

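```bash
python3 - <<'E'
from h import *
S=load("scene0");D=load("side0")
def m(off,k,p): return [(p[0]+.5)/k-.5+off[0],(p[1]+.5)/k-.5+off[1]]
def T(n,a,b):
    X,r=tri((S,*a),(D,*b)); print(n,X.round(4),r); return X
c1=lambda x,y:m((225,165),4.5,(x,y)); c2=lambda x,y:m((220,180),7.5,(x,y))
for n,a,b in [("A",(452,91),(304,109)),("B",(407,150),(357,176)),("C",(372,208),(416,244)),("D",(514,187),(506,145)),("E",(470,249),(563,216)),
 ("riv1",(138,208),(191,396)),("riv2",(92,242),(201,455)),("line",(217,155),(174,311)),("tip",(258,131),(162,262)),
 ("rest1",(221,104),(210,264)),("rest2",(300,148),(56,285)),("restn",(100,320),(300,545)),("tray_l",(285,252),(362,355)),("tray_t",(418,78),(210,155)),("tray_r",(633,147),(510,78)),("tray_b",(522,338),(690,270))]: T(n,c1(*a),c2(*b))
a3=lambda x,y:m((110,250),2.8,(x,y)); b3=lambda x,y:m((230,270),3.9,(x-392,y))
for n,a,b in [("ball",(117,111),(603,136)),("sw_w",(110,187),(601,248)),("sw_s",(162,217),(711,233)),("sw_e",(207,188),(690,180)),("sw_n",(153,145),(585,200)),("cup",(205,12),(472,47))]:T(n,a3(*a),b3(*b))
a4=lambda x,y:m((285,55),3,(x,y)); b4=lambda x,y:m((165,95),3,(x-405,y))
for n,a,b in [("FL",(40,97),(470,118)),("FR",(330,170),(720,70)),("BR",(393,75),(650,25)),("BL",(122,10),(422,60)),("pin1",(112,122),(561,108)),("pin2",(226,153),(657,93)),("chL",(205,380),(733,265)),("chR",(250,394),(768,256))]:T(n,a4(*a),b4(*b))
for n,a,b in [("tote1",(265,233),(278,236)),("tote2",(318,263),(340,227)),("tote3",(267,303),(357,261)),("tote4",(211,277),(290,270))]:T(n,a,b)
E
```

```text
A [0.591  0.1894 0.0343] [np.float64(0.9), np.float64(0.9)]
B [0.5925 0.123  0.0361] [np.float64(0.4), np.float64(0.4)]
C [0.598  0.0657 0.0345] [np.float64(1.1), np.float64(1.1)]
D [0.6661 0.1271 0.0346] [np.float64(0.9), np.float64(0.9)]
E [0.6669 0.0639 0.0345] [np.float64(1.1), np.float64(1.1)]
riv1 [ 0.4714 -0.006   0.0338] [np.float64(0.9), np.float64(0.9)]
riv2 [ 0.4628 -0.0449  0.0333] [np.float64(0.9), np.float64(0.9)]
line [0.4864 0.064  0.0281] [np.float64(1.8), np.float64(1.8)]
tip [0.4944 0.1024 0.0251] [np.float64(0.2), np.float64(0.2)]
rest1 [0.4949 0.0547 0.0678] [np.float64(13.0), np.float64(13.0)]
rest2 [ 0.4759  0.1914 -0.0522] [np.float64(13.0), np.float64(13.0)]
restn [ 0.4904 -0.0809  0.0087] [np.float64(2.8), np.float64(2.8)]
tray_l [0.5583 0.0264 0.0108] [np.float64(0.6), np.float64(0.6)]
tray_t [0.5525 0.2174 0.0042] [np.float64(3.7), np.float64(3.7)]
tray_r [0.7079 0.2228 0.0095] [np.float64(2.3), np.float64(2.3)]
tray_b [0.7175 0.0357 0.0104] [np.float64(0.1), np.float64(0.1)]
ball [ 0.4406 -0.3914  0.0953] [np.float64(0.3), np.float64(0.3)]
sw_w [ 0.4345 -
[... 375 characters left out ...]
FR [0.7034 0.3887 0.2171] [np.float64(2.6), np.float64(2.6)]
BR [0.6886 0.6172 0.1985] [np.float64(0.3), np.float64(0.3)]
BL [0.3784 0.5925 0.2015] [np.float64(2.5), np.float64(2.5)]
pin1 [0.4909 0.346  0.2216] [np.float64(2.5), np.float64(2.5)]
pin2 [0.6095 0.3555 0.2188] [np.float64(2.2), np.float64(2.2)]
chL [0.6596 0.235  0.0416] [np.float64(2.2), np.float64(2.2)]
chR [0.7063 0.2378 0.0425] [np.float64(1.6), np.float64(1.6)]
tote1 [ 0.5498 -0.08    0.0515] [np.float64(1.9), np.float64(1.9)]
tote2 [ 0.7282 -0.1246  0.0743] [np.float64(6.7), np.float64(6.7)]
tote3 [ 0.6874 -0.2936  0.0858] [np.float64(7.2), np.float64(7.2)]
tote4 [ 0.5153 -0.2681  0.0682] [np.float64(9.3), np.float64(9.3)]
```

Five copper pods are in the tray, with scene pixels A(325,185), B(315,198), C(308,211), D(339,207) and E(329,220). The lookalikes are the purple pod (379,216), which is a decoy outside the tray, and the black toaster (485,170), which isn't the white sealer (355,110). The spoon with the metal bowl (255,173) isn't the gauge (262,212). The lever ball is at (152,290), leaning towards the robot (ON). The crops agree with these choices.

```bash
python3 - <<'E'
from h import *
S=load("scene0");D=load("side0")
for n,a,b in [("soap",(362,231),(349,184)),("jar",(336,272),(361,217)),("bowl",(148,368),(348,352)),("sponge",(221,350),(357,311))]: print(n,tri((S,*a),(D,*b)))
E
```

```text
soap (array([ 0.79872224, -0.04220898,  0.1573652 ]), [np.float64(0.5), np.float64(0.5)])
jar (array([ 0.7855281 , -0.14697783,  0.10626398]), [np.float64(2.2), np.float64(2.2)])
bowl (array([ 0.53797337, -0.53015092,  0.0453982 ]), [np.float64(1.2), np.float64(1.2)])
sponge (array([ 0.63520243, -0.40596974,  0.01864866]), [np.float64(1.2), np.float64(1.2)])
```

Call:
jog_arm:
  targets:
    - {"rz": 0.04455,"gripper": 0}
    - {"rz": 0.04455}
    - {"rz": 0.04455}
    - {"rz": 0.04455}
    - {"rz": 0.04455}
    - {"rz": 0.04455}
    - {"rz": 0.04455}
    - {"rz": 0.04455}
    - {"rz": 0.04455}
    - {}

```text
schema error: expected keys tx, ty, tz, rx, ry, rz, gripper
```

Call:
jog_arm:
  targets:
    - {"tx": -0.0446,"ty": 0.0164}
    - {"tx": -0.0446,"ty": 0.0164}
    - {"tx": -0.0446,"ty": 0.0164}
    - {"tx": -0.0446,"ty": 0.0164}
    - {"tx": -0.0446,"ty": 0.0164}

```text
schema error: expected keys tx, ty, tz, rx, ry, rz, gripper
```

Call:
jog_arm:
  targets:
    - {"tx": -0.045,"ty": 0.0135}
    - {"tx": -0.045,"ty": 0.0135}
    - {"tx": -0.045,"ty": 0.0135}
    - {"tx": -0.045,"ty": 0.0135}
    - {"tx": -0.045,"ty": 0.0135}
    - {"tx": -0.045,"ty": 0.0135}
    - {"tx": -0.045,"ty": 0.0135}
    - {"tx": -0.045,"ty": 0.0135}
    - {"tx": -0.045,"ty": 0.0135}
    - {"tx": -0.045,"ty": 0.0135}

```text
schema error: expected keys tx, ty, tz, rx, ry, rz, gripper
```

Call:
jog_arm:
  targets:
    - {"tx": -0.049}
    - {"tx": -0.049}
    - {"tx": -0.049}
    - {"tx": -0.049}
    - {"tx": -0.049}
    - {}

```text
schema error: expected keys tx, ty, tz, rx, ry, rz, gripper
```

Call:
jog_arm:
  targets:
    - {"tx": 0,"ty": 0,"tz": 0,"rx": 0,"ry": 0,"rz": 0.04455,"gripper": 0}
    - {"tx": 0,"ty": 0,"tz": 0,"rx": 0,"ry": 0,"rz": 0.04455,"gripper": 0}
    - {"tx": 0,"ty": 0,"tz": 0,"rx": 0,"ry": 0,"rz": 0.04455,"gripper": 0}
    - {"tx": 0,"ty": 0,"tz": 0,"rx": 0,"ry": 0,"rz": 0.04455,"gripper": 0}
    - {"tx": 0,"ty": 0,"tz": 0,"rx": 0,"ry": 0,"rz": 0.04455,"gripper": 0}
    - {"tx": 0,"ty": 0,"tz": 0,"rx": 0,"ry": 0,"rz": 0.04455,"gripper": 0}
    - {"tx": 0,"ty": 0,"tz": 0,"rx": 0,"ry": 0,"rz": 0.04455,"gripper": 0}
    - {"tx": 0,"ty": 0,"tz": 0,"rx": 0,"ry": 0,"rz": 0.04455,"gripper": 0}
    - {"tx": 0,"ty": 0,"tz": 0,"rx": 0,"ry": 0,"rz": 0.04455,"gripper": 0}
    - {"tx": 0,"ty": 0,"tz": 0,"rx": 0,"ry": 0,"rz": 0,"gripper": 0}

```text
time: 1.15
ee_pos: [0.1681, 0.5235, 0.2309]
tool_rot: [2.221, 2.222, -0.001]
force: [0.8, -0.8, -0.1]
opening: -0.0005
gripper_force: 0.0
```

Call:
jog_arm:
  targets:
    - {"tx": -0.0446,"ty": 0.0164,"tz": 0,"rx": 0,"ry": 0,"rz": 0,"gripper": 0}
    - {"tx": -0.0446,"ty": 0.0164,"tz": 0,"rx": 0,"ry": 0,"rz": 0,"gripper": 0}
    - {"tx": -0.0446,"ty": 0.0164,"tz": 0,"rx": 0,"ry": 0,"rz": 0,"gripper": 0}
    - {"tx": -0.0446,"ty": 0.0164,"tz": 0,"rx": 0,"ry": 0,"rz": 0,"gripper": 0}
    - {"tx": -0.0446,"ty": 0.0164,"tz": 0,"rx": 0,"ry": 0,"rz": 0,"gripper": 0}
    - {"tx": 0,"ty": 0,"tz": 0,"rx": 0,"ry": 0,"rz": 0,"gripper": 0}

```text
time: 1.75
ee_pos: [0.2518, 0.2967, 0.2315]
tool_rot: [2.224, 2.215, 0.001]
force: [-1.0, 0.5, 0.7]
opening: -0.0001
gripper_force: 0.0
```

Call:
jog_arm:
  targets:
    - {"tx": -0.045,"ty": 0.0135,"tz": 0,"rx": 0,"ry": 0,"rz": 0,"gripper": 0}
    - {"tx": -0.045,"ty": 0.0135,"tz": 0,"rx": 0,"ry": 0,"rz": 0,"gripper": 0}
    - {"tx": -0.045,"ty": 0.0135,"tz": 0,"rx": 0,"ry": 0,"rz": 0,"gripper": 0}
    - {"tx": -0.045,"ty": 0.0135,"tz": 0,"rx": 0,"ry": 0,"rz": 0,"gripper": 0}
    - {"tx": -0.045,"ty": 0.0135,"tz": 0,"rx": 0,"ry": 0,"rz": 0,"gripper": 0}
    - {"tx": -0.045,"ty": 0.0135,"tz": 0,"rx": 0,"ry": 0,"rz": 0,"gripper": 0}
    - {"tx": -0.045,"ty": 0.0135,"tz": 0,"rx": 0,"ry": 0,"rz": 0,"gripper": 0}
    - {"tx": -0.045,"ty": 0.0135,"tz": 0,"rx": 0,"ry": 0,"rz": 0,"gripper": 0}
    - {"tx": -0.045,"ty": 0.0135,"tz": 0,"rx": 0,"ry": 0,"rz": 0,"gripper": 0}
    - {"tx": -0.045,"ty": 0.0135,"tz": 0,"rx": 0,"ry": 0,"rz": 0,"gripper": 0}

```text
time: 2.75
ee_pos: [0.3861, -0.1508, 0.2313]
tool_rot: [2.218, 2.225, 0.002]
force: [1.4, 0.1, 0.4]
opening: 0.0002
gripper_force: 0.0
```

Call:
jog_arm:
  targets:
    - {"tx": -0.049,"ty": 0,"tz": 0,"rx": 0,"ry": 0,"rz": 0,"gripper": 0}
    - {"tx": -0.049,"ty": 0,"tz": 0,"rx": 0,"ry": 0,"rz": 0,"gripper": 0}
    - {"tx": -0.049,"ty": 0,"tz": 0,"rx": 0,"ry": 0,"rz": 0,"gripper": 0}
    - {"tx": -0.049,"ty": 0,"tz": 0,"rx": 0,"ry": 0,"rz": 0,"gripper": 0}
    - {"tx": -0.049,"ty": 0,"tz": 0,"rx": 0,"ry": 0,"rz": 0,"gripper": 0}
    - {"tx": 0,"ty": 0,"tz": 0.04,"rx": 0,"ry": 0,"rz": 0,"gripper": 0}
    - {"tx": 0,"ty": 0,"tz": 0.04,"rx": 0,"ry": 0,"rz": 0,"gripper": 0}
    - {"tx": 0,"ty": 0,"tz": 0,"rx": 0,"ry": 0,"rz": 0,"gripper": 0}

```text
time: 3.55
ee_pos: [0.3831, -0.3906, 0.1432]
tool_rot: [-2.208, -2.213, -0.004]
force: [-0.2, 0.7, -0.3]
opening: 0.0002
gripper_force: 0.0
```

Call:
jog_arm:
  targets:
    - {"tx": 0,"ty": 0,"tz": 0,"rx": 0,"ry": 0,"rz": 0,"gripper": 0}
    - {"tx": 0,"ty": 0,"tz": 0,"rx": 0,"ry": 0,"rz": 0,"gripper": 0}

```text
time: 3.75
ee_pos: [0.387, -0.3951, 0.1543]
tool_rot: [2.216, 2.22, -0.001]
force: [0.7, 0.9, 1.3]
opening: -0.0002
gripper_force: 0.0
```

```bash
python3 - <<'E'
from h import *
print(Ro.from_rotvec(readout.read_state()["tool_rot"]).as_matrix().round(3)); snap("wrist","w1")
E
```

```text
[[-0.002  1.     0.003]
 [ 1.     0.002 -0.004]
 [-0.004  0.003 -1.   ]]
```

View pics/w1.png

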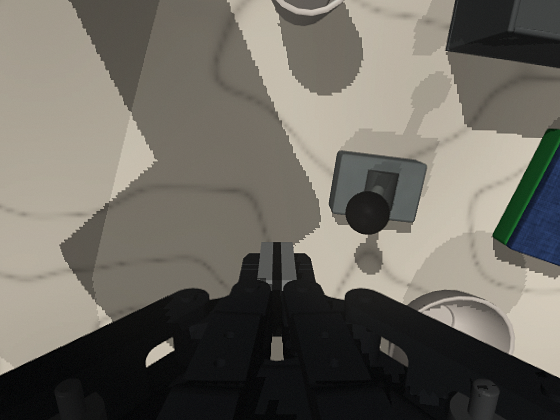

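```bash
python3 - <<'E'
from h import *
W=load("w1");S=load("scene0")
print(atz(W,368,212,.094), tri((S,151.7,289.4),(load("side0"),283.7,304.5),(W,368,212)))
for p in [(340,151),(427,161),(415,223),(331,207)]: print(atz(W,*p,.025))
E
```

```text
[ 0.44282518 -0.39087695  0.094     ] (array([ 0.44141202, -0.3908222 ,  0.0950455 ]), [np.float64(0.6), np.float64(0.8), np.float64(1.1)])
[ 0.43664026 -0.36305078  0.025     ]
[ 0.50579685 -0.37056331  0.025     ]
[ 0.50172483 -0.42205567  0.025     ]
[ 0.43156386 -0.40829968  0.025     ]
```

Call:
jog_arm:
  targets:
    - {"tx": 0,"ty": 0,"tz": 0.035,"rx": 0,"ry": 0,"rz": 0,"gripper": 0}
    - {"tx": 0,"ty": 0,"tz": 0.034,"rx": 0,"ry": 0,"rz": 0,"gripper": 0}
    - {"tx": 0,"ty": 0,"tz": 0,"rx": 0,"ry": 0,"rz": 0,"gripper": 0}

```text
time: 4.1
ee_pos: [0.3843, -0.3921, 0.0796]
tool_rot: [-2.215, -2.218, -0.001]
force: [-0.1, 0.5, -0.6]
opening: 0.0001
gripper_force: 0.0
```

Call:
jog_arm:
  targets:
    - {"tx": 0,"ty": 0.02,"tz": 0,"rx": 0,"ry": 0,"rz": 0,"gripper": 0}
    - {"tx": 0,"ty": 0.02,"tz": 0,"rx": 0,"ry": 0,"rz": 0,"gripper": 0}
    - {"tx": 0,"ty": 0.02,"tz": 0,"rx": 0,"ry": 0,"rz": 0,"gripper": 0}
    - {"tx": 0,"ty": 0.02,"tz": 0,"rx": 0,"ry": 0,"rz": 0,"gripper": 0}
    - {"tx": 0,"ty": 0.008,"tz": 0,"rx": 0,"ry": 0,"rz": 0,"gripper": 0}
    - {"tx": 0,"ty": 0,"tz": 0,"rx": 0,"ry": 0,"rz": 0,"gripper": 0}
    - {"tx": 0,"ty": 0,"tz": 0,"rx": 0,"ry": 0,"rz": 0,"gripper": 0}

```text
time: 4.8
ee_pos: [0.4737, -0.3945, 0.0836]
tool_rot: [2.22, 2.221, -0.0]
force: [-0.1, -0.3, 0.1]
opening: 0.0004
gripper_force: 0.0
```

Call:
jog_arm:
  targets:
    - {"tx": 0,"ty": 0.005,"tz": 0,"rx": 0,"ry": 0,"rz": 0,"gripper": 0}
    - {"tx": 0,"ty": 0,"tz": 0,"rx": 0,"ry": 0,"rz": 0,"gripper": 0}
    - {"tx": 0,"ty": 0,"tz": 0,"rx": 0,"ry": 0,"rz": 0,"gripper": 0}

```text
time: 5.1
ee_pos: [0.4783, -0.3942, 0.0823]
tool_rot: [-2.221, -2.221, -0.0]
force: [0.0, 0.0, -0.0]
opening: 0.0002
gripper_force: 0.0
```

Call:
jog_arm:
  targets:
    - {"tx": 0,"ty": 0.005,"tz": 0,"rx": 0,"ry": 0,"rz": 0,"gripper": 0}
    - {"tx": 0,"ty": 0,"tz": 0,"rx": 0,"ry": 0,"rz": 0,"gripper": 0}
    - {"tx": 0,"ty": 0,"tz": 0,"rx": 0,"ry": 0,"rz": 0,"gripper": 0}

```text
time: 5.4
ee_pos: [0.4819, -0.3943, 0.082]
tool_rot: [-2.219, -2.219, 0.004]
force: [-4.4, 0.6, 1.4]
opening: 0.0005
gripper_force: 2.6
```

Call:
jog_arm:
  targets:
    - {"tx": 0,"ty": 0.003,"tz": 0,"rx": 0,"ry": 0,"rz": 0,"gripper": 0}
    - {"tx": 0,"ty": 0,"tz": 0,"rx": 0,"ry": 0,"rz": 0,"gripper": 0}
    - {"tx": 0,"ty": 0,"tz": 0,"rx": 0,"ry": 0,"rz": 0,"gripper": 0}

```text
time: 5.7
ee_pos: [0.4823, -0.3943, 0.082]
tool_rot: [-2.217, -2.215, 0.009]
force: [-11.7, 1.2, 5.0]
opening: -0.0
gripper_force: 6.0
```

Call:
jog_arm:
  targets:
    - {"tx": 0,"ty": -0.02,"tz": 0,"rx": 0,"ry": 0,"rz": 0,"gripper": 0}
    - {"tx": 0,"ty": -0.02,"tz": 0,"rx": 0,"ry": 0,"rz": 0,"gripper": 0}
    - {"tx": 0,"ty": -0.02,"tz": 0,"rx": 0,"ry": 0,"rz": 0,"gripper": 0}
    - {"tx": 0,"ty": 0,"tz": -0.04,"rx": 0,"ry": 0,"rz": 0,"gripper": 0}
    - {"tx": 0,"ty": 0,"tz": -0.04,"rx": 0,"ry": 0,"rz": 0,"gripper": 0}
    - {"tx": 0,"ty": 0,"tz": 0,"rx": 0,"ry": 0,"rz": 0,"gripper": 0}
    - {"tx": 0,"ty": 0,"tz": 0,"rx": 0,"ry": 0,"rz": 0,"gripper": 0}

```text
time: 6.4
ee_pos: [0.4274, -0.3949, 0.1642]
tool_rot: [2.218, 2.219, 0.0]
force: [0.3, -0.1, -0.1]
opening: -0.0002
gripper_force: 0.0
```

```bash
python3 - <<'E'
from h import *
W=snap("wrist","w2");snap("scene","s2");snap("side","d2")
cv2.imwrite("pics/c5.png",np.hstack([W["color"][60:360,230:530,::-1],cv2.resize(load("s2")["color"][270:340,130:200,::-1],(300,300)),cv2.resize(load("d2")["color"][280:350,270:340,::-1],(300,300))])[:,:,:])
im=cv2.imread("pics/c5.png");cv2.imwrite("pics/c5.png",cv2.resize(im,None,fx=.88,fy=.88))
E
```

```text
(no output)
```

View pics/c5.png

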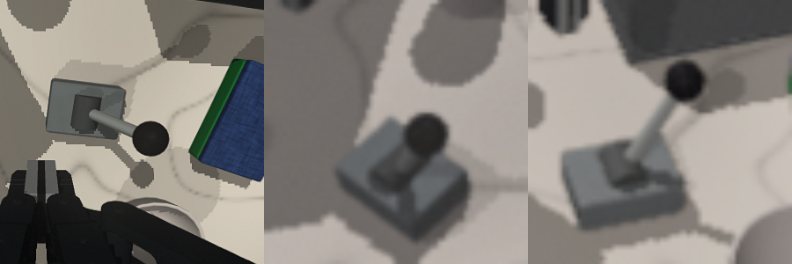

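The lever now leans away from the robot and sits at its stop, so the power is OFF. Next, over to the tray.

Call:
jog_arm:
  targets:
    - {"tx": 0.046,"ty": 0.0155,"tz": -0.004,"rx": 0,"ry": 0,"rz": 0,"gripper": 55}
    - {"tx": 0.046,"ty": 0.0155,"tz": -0.004,"rx": 0,"ry": 0,"rz": 0,"gripper": 55}
    - {"tx": 0.046,"ty": 0.0155,"tz": -0.004,"rx": 0,"ry": 0,"rz": 0,"gripper": 55}
    - {"tx": 0.046,"ty": 0.0155,"tz": -0.004,"rx": 0,"ry": 0,"rz": 0,"gripper": 55}
    - {"tx": 0.046,"ty": 0.0155,"tz": -0.004,"rx": 0,"ry": 0,"rz": 0,"gripper": 55}
    - {"tx": 0.046,"ty": 0.0155,"tz": -0.004,"rx": 0,"ry": 0,"rz": 0,"gripper": 55}
    - {"tx": 0.046,"ty": 0.0155,"tz": -0.004,"rx": 0,"ry": 0,"rz": 0,"gripper": 55}
    - {"tx": 0.046,"ty": 0.0155,"tz": -0.004,"rx": 0,"ry": 0,"rz": 0,"gripper": 55}
    - {"tx": 0.046,"ty": 0.0155,"tz": -0.004,"rx": 0,"ry": 0,"rz": 0,"gripper": 55}
    - {"tx": 0.046,"ty": 0.0155,"tz": -0.004,"rx": 0,"ry": 0,"rz": 0,"gripper": 55}

```text
time: 7.55
ee_pos: [0.5811, 0.0679, 0.2006]
tool_rot: [-2.219, -2.221, 0.003]
force: [0.7, 0.7, 0.1]
opening: 0.0552
gripper_force: 0.0
```

Call:
jog_arm:
  targets:
    - {"tx": 0,"ty": 0,"tz": 0,"rx": 0,"ry": 0,"rz": 0,"gripper": 55}
    - {"tx": 0,"ty": 0,"tz": 0,"rx": 0,"ry": 0,"rz": 0,"gripper": 55}
    - {"tx": 0,"ty": 0,"tz": 0,"rx": 0,"ry": 0,"rz": 0,"gripper": 55}

```text
time: 7.85
ee_pos: [0.5807, 0.0649, 0.201]
tool_rot: [-2.221, -2.22, 0.004]
force: [0.2, -0.4, 0.2]
opening: 0.0548
gripper_force: 0.0
```

```bash
python3 - <<'E'
from h import *
snap("wrist","w3")
E
```

```text
(no output)
```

View pics/w3.png

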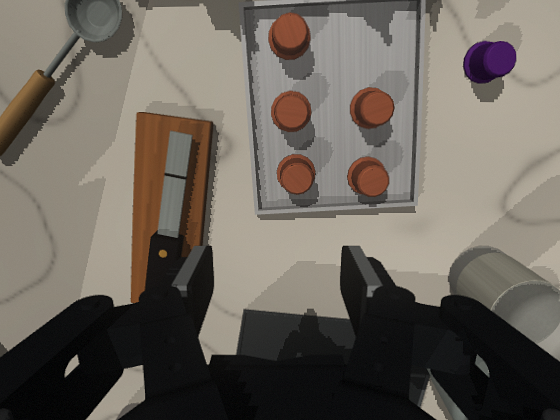

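```bash
cat >> h.py <<'E'
def pods(f,z=.02,amin=60):
    h=cv2.cvtColor(np.ascontiguousarray(f["color"]),cv2.COLOR_RGB2HSV)
    m=((h[:,:,0]<13)&(h[:,:,1]>110)&(h[:,:,2]>45)).astype(np.uint8)
    m=cv2.morphologyEx(m,cv2.MORPH_OPEN,np.ones((3,3)))
    n,l,s,c=cv2.connectedComponentsWithStats(m)
    return [(c[i].round(0).tolist(),int(s[i,4]),atz(f,*c[i],z).round(4).tolist()[:2]) for i in range(1,n) if s[i,4]>amin]
E
python3 - <<'E'
from h import *
W=load("w3");S=load("scene0");D=load("side0");print(*pods(W),sep="\n")
for n,w,s,d in [("A",(289,32),(325.4,185.2),(260.5,194.5)),("B",(292,109),(315.4,198.3),(267.6,203.5)),("C",(297,173),(307.7,211.2),(275.5,212.5)),("D",(376,105),(339.2,206.6),(287.5,199.3)),("E",(371,178),(329.4,220.3),(295.1,208.8))]:
  print(n,atz(W,*w,.034).round(4),tri((W,*w),(S,*s),(D,*d))[0].round(4))
m=lambda off,k,p:[(p[0]+.5)/k-.5+off[0],(p[1]+.5)/k-.5+off[1]]
for n,w,s,d in [("riv",(163,254),(138,208),(191,396)),("line",(174,176),(217,155),(174,311)),("tip",(180,133),(258,131),(162,262))]:
  print(n,tri((W,*w),(S,*m((225,165),4.5,s)),(D,*m((220,180),7.5,d))), atz(W,*w,.025).round(4))
for p in [(137,113),(216,123)]: print("rest",atz(W,*p,.015))
E
```

```text
([288.0, 35.0], 1422, [0.5906, 0.1893])
([371.0, 108.0], 1380, [0.6651, 0.1296])
([291.0, 111.0], 1260, [0.593, 0.1263])
([296.0, 174.0], 1175, [0.5983, 0.0694])
([368.0, 177.0], 1252, [0.6661, 0.0665])
A [0.5907 0.1895 0.034 ] [0.5917 0.1897 0.0326]
B [0.5937 0.1283 0.034 ] [0.5937 0.1269 0.0318]
C [0.5987 0.0727 0.034 ] [0.5992 0.0703 0.0296]
D [0.6655 0.1318 0.034 ] [0.6673 0.1306 0.0304]
E [0.6654 0.0681 0.034 ] [0.6676 0.0666 0.0307]
riv (array([ 0.4713774 , -0.00611792,  0.0338771 ]), [np.float64(0.1), np.float64(0.9), np.float64(1.0)]) [ 0.4681 -0.0101  0.025 ]
line (array([0.48588624, 0.06728488, 0.02564222]), [np.float64(1.2), np.float64(2.0), np.float64(2.6)]) [0.4853 0.0683 0.025 ]
tip (array([0.49376121, 0.10609857, 0.02253284]), [np.float64(1.5), np.float64(1.5), np.float64(1.7)]) [0.4937 0.1076 0.025 ]
rest [0.45242014 0.12519413 0.015     ]
rest [0.52483548 0.11569865 0.015     ]
```

Call:
jog_arm:
  squeeze: 40
  targets:
    - {"tx": 0.005,"ty": 0.018,"tz": 0.033,"rx": 0,"ry": 0,"rz": 0,"gripper": 55}
    - {"tx": 0,"ty": 0,"tz": 0.04,"rx": 0,"ry": 0,"rz": 0,"gripper": 55}
    - {"tx": 0,"ty": 0,"tz": 0.04,"rx": 0,"ry": 0,"rz": 0,"gripper": 55}
    - {"tx": 0,"ty": 0,"tz": 0.04,"rx": 0,"ry": 0,"rz": 0,"gripper": 55}
    - {"tx": 0,"ty": 0,"tz": 0.03,"rx": 0,"ry": 0,"rz": 0,"gripper": 55}
    - {"tx": 0,"ty": 0,"tz": 0.01,"rx": 0,"ry": 0,"rz": 0,"gripper": 55}
    - {"tx": 0,"ty": 0,"tz": 0,"rx": 0,"ry": 0,"rz": 0,"gripper": 55}
    - {"tx": 0,"ty": 0,"tz": 0,"rx": 0,"ry": 0,"rz": 0,"gripper": 55}

```text
time: 8.7
ee_pos: [0.6007, 0.0701, 0.0112]
tool_rot: [2.221, 2.219, 0.004]
force: [1.1, 0.8, -0.2]
opening: 0.0549
gripper_force: 0.0
```

Call:
jog_arm:
  targets:
    - {"tx": 0,"ty": 0,"tz": 0,"rx": 0,"ry": 0,"rz": 0,"gripper": 22}
    - {"tx": 0,"ty": 0,"tz": 0,"rx": 0,"ry": 0,"rz": 0,"gripper": 22}
    - {"tx": 0,"ty": 0,"tz": 0,"rx": 0,"ry": 0,"rz": 0,"gripper": 22}
    - {"tx": 0,"ty": 0,"tz": 0,"rx": 0,"ry": 0,"rz": 0,"gripper": 22}
    - {"tx": 0,"ty": 0,"tz": 0,"rx": 0,"ry": 0,"rz": 0,"gripper": 22}

```text
time: 9.2
ee_pos: [0.6014, 0.0708, 0.0122]
tool_rot: [2.218, 2.219, 0.006]
force: [-1.1, -0.7, 5.9]
opening: 0.0286
gripper_force: 40.1
```

```bash
python3 - <<'E'
from h import *
S=load("s2");D=load("d2")
for p in [(265,233),(318,263),(267,303),(211,277)]: print(atz(S,*p,.08).round(3))
for p in [(278,236),(340,227),(357,261),(290,270)]: print(atz(D,*p,.08).round(3))
E
```

```text
[ 0.563 -0.1    0.08 ]
[ 0.727 -0.121  0.08 ]
[ 0.681 -0.282  0.08 ]
[ 0.528 -0.285  0.08 ]
[ 0.535 -0.119  0.08 ]
[ 0.723 -0.142  0.08 ]
[ 0.691 -0.297  0.08 ]
[ 0.509 -0.268  0.08 ]
```

Call:
jog_arm:
  targets:
    - {"tx": 0,"ty": 0,"tz": -0.03,"rx": 0,"ry": 0,"rz": 0,"gripper": 22}
    - {"tx": 0,"ty": 0,"tz": -0.05,"rx": 0,"ry": 0,"rz": 0,"gripper": 22}
    - {"tx": 0,"ty": 0,"tz": -0.05,"rx": 0,"ry": 0,"rz": 0,"gripper": 22}
    - {"tx": -0.045,"ty": -0.003,"tz": 0,"rx": 0,"ry": 0,"rz": 0,"gripper": 22}
    - {"tx": -0.045,"ty": -0.003,"tz": 0,"rx": 0,"ry": 0,"rz": 0,"gripper": 22}
    - {"tx": -0.045,"ty": -0.003,"tz": 0,"rx": 0,"ry": 0,"rz": 0,"gripper": 22}
    - {"tx": -0.045,"ty": -0.003,"tz": 0,"rx": 0,"ry": 0,"rz": 0,"gripper": 22}
    - {"tx": -0.045,"ty": -0.003,"tz": 0,"rx": 0,"ry": 0,"rz": 0,"gripper": 22}
    - {"tx": -0.045,"ty": -0.003,"tz": 0,"rx": 0,"ry": 0,"rz": 0,"gripper": 22}
    - {"tx": -0.045,"ty": -0.003,"tz": 0,"rx": 0,"ry": 0,"rz": 0,"gripper": 22}

```text
time: 10.2
ee_pos: [0.5782, -0.2458, 0.1397]
tool_rot: [2.22, 2.222, 0.001]
force: [0.2, -0.9, 0.2]
opening: 0.0291
gripper_force: 39.7
```

Call:
jog_arm:
  targets:
    - {"tx": 0,"ty": 0,"tz": 0,"rx": 0,"ry": 0,"rz": 0,"gripper": 22}
    - {"tx": 0,"ty": 0,"tz": 0,"rx": 0,"ry": 0,"rz": 0,"gripper": 22}

```text
time: 10.4
ee_pos: [0.5782, -0.2451, 0.1392]
tool_rot: [-2.223, -2.219, -0.001]
force: [-0.1, 0.1, -0.2]
opening: 0.0287
gripper_force: 39.7
```

```bash
python3 - <<'E'
from h import *
snap("wrist","w4")
E
```

```text
(no output)
```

View pics/w4.png

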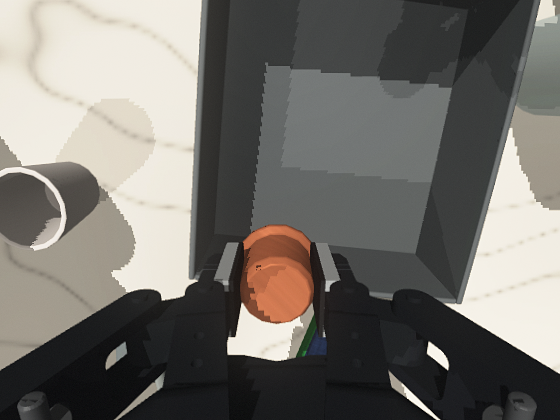

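```bash
python3 - <<'E'
from h import *
W=load("w4")
for p in [(192,278),(462,302),(205,0),(543,0)]: print(atz(W,*p,.08).round(3))
for p in [(213,232),(416,253),(468,10)]: print(atz(W,*p,.004).round(3))
E
```

```text
[ 0.524 -0.284  0.08 ]
[ 0.7   -0.303  0.08 ]
[ 0.541 -0.124  0.08 ]
[ 0.722 -0.122  0.08 ]
[ 0.525 -0.281  0.004]
[ 0.698 -0.301  0.004]
[ 0.719 -0.11   0.004]
```

Call:
jog_arm:
  targets:
    - {"tx": 0.01,"ty": 0.01,"tz": 0.03,"rx": 0,"ry": 0,"rz": 0,"gripper": 22}
    - {"tx": 0,"ty": 0,"tz": 0.04,"rx": 0,"ry": 0,"rz": 0,"gripper": 22}
    - {"tx": 0,"ty": 0,"tz": 0.04,"rx": 0,"ry": 0,"rz": 0,"gripper": 22}
    - {"tx": 0,"ty": 0,"tz": 0,"rx": 0,"ry": 0,"rz": 0,"gripper": 22}
    - {"tx": 0,"ty": 0,"tz": 0,"rx": 0,"ry": 0,"rz": 0,"gripper": 48}
    - {"tx": 0,"ty": 0,"tz": 0,"rx": 0,"ry": 0,"rz": 0,"gripper": 48}
    - {"tx": 0,"ty": 0,"tz": 0,"rx": 0,"ry": 0,"rz": 0,"gripper": 48}
    - {"tx": 0,"ty": 0,"tz": -0.04,"rx": 0,"ry": 0,"rz": 0,"gripper": 48}
    - {"tx": 0,"ty": 0,"tz": -0.04,"rx": 0,"ry": 0,"rz": 0,"gripper": 48}
    - {"tx": 0,"ty": 0,"tz": -0.04,"rx": 0,"ry": 0,"rz": 0,"gripper": 48}

```text
time: 11.45
ee_pos: [0.589, -0.2344, 0.153]
tool_rot: [2.219, 2.22, 0.002]
force: [0.5, -0.9, 0.3]
opening: 0.0479
gripper_force: 0.0
```

Call:
jog_arm:
  targets:
    - {"tx": 0.043,"ty": 0.011,"tz": 0,"rx": 0,"ry": 0,"rz": 0,"gripper": 55}
    - {"tx": 0.043,"ty": 0.011,"tz": 0,"rx": 0,"ry": 0,"rz": 0,"gripper": 55}
    - {"tx": 0.043,"ty": 0.011,"tz": 0,"rx": 0,"ry": 0,"rz": 0,"gripper": 55}
    - {"tx": 0.043,"ty": 0.011,"tz": 0,"rx": 0,"ry": 0,"rz": 0,"gripper": 55}
    - {"tx": 0.043,"ty": 0.011,"tz": 0,"rx": 0,"ry": 0,"rz": 0,"gripper": 55}
    - {"tx": 0.043,"ty": 0.011,"tz": 0,"rx": 0,"ry": 0,"rz": 0,"gripper": 55}
    - {"tx": 0.043,"ty": 0.011,"tz": 0,"rx": 0,"ry": 0,"rz": 0,"gripper": 55}
    - {"tx": 0,"ty": 0,"tz": 0,"rx": 0,"ry": 0,"rz": 0,"gripper": 55}
    - {"tx": 0,"ty": 0,"tz": 0,"rx": 0,"ry": 0,"rz": 0,"gripper": 55}

```text
time: 12.35
ee_pos: [0.666, 0.0678, 0.1512]
tool_rot: [2.217, 2.223, 0.003]
force: [0.2, -0.0, -0.7]
opening: 0.0549
gripper_force: 0.0
```

```bash
python3 - <<'E'
from h import *
for n in ("wrist","scene"): print(*pods(snap(n,n[0]+"5"),amin=40),sep="\n")
E
```

```text
([172.0, 25.0], 1954, [0.5913, 0.1906])
([277.0, 112.0], 1721, [0.6671, 0.1296])
([182.0, 116.0], 1706, [0.5942, 0.1267])
([278.0, 192.0], 1610, [0.6678, 0.067])
([325.0, 186.0], 48, [0.5857, 0.2009])
([268.0, 196.0], 42, [0.4619, 0.0762])
([315.0, 199.0], 41, [0.5884, 0.1346])
([339.0, 207.0], 49, [0.6619, 0.1393])
([329.0, 221.0], 50, [0.6623, 0.0743])
([244.0, 288.0], 108, [0.585, -0.2355])
```

Call:
jog_arm:
  targets:
    - {"tx": 0,"ty": 0.001,"tz": 0.045,"rx": 0,"ry": 0,"rz": 0,"gripper": 50}
    - {"tx": 0,"ty": 0,"tz": 0.045,"rx": 0,"ry": 0,"rz": 0,"gripper": 50}
    - {"tx": 0,"ty": 0,"tz": 0.035,"rx": 0,"ry": 0,"rz": 0,"gripper": 50}
    - {"tx": 0,"ty": 0,"tz": 0.013,"rx": 0,"ry": 0,"rz": 0,"gripper": 50}
    - {"tx": 0,"ty": 0,"tz": 0,"rx": 0,"ry": 0,"rz": 0,"gripper": 50}
    - {"tx": 0,"ty": 0,"tz": 0,"rx": 0,"ry": 0,"rz": 0,"gripper": 22}
    - {"tx": 0,"ty": 0,"tz": 0,"rx": 0,"ry": 0,"rz": 0,"gripper": 22}
    - {"tx": 0,"ty": 0,"tz": 0,"rx": 0,"ry": 0,"rz": 0,"gripper": 22}
    - {"tx": 0,"ty": 0,"tz": 0,"rx": 0,"ry": 0,"rz": 0,"gripper": 22}

```text
time: 13.35
ee_pos: [0.6685, 0.0667, 0.0147]
tool_rot: [2.218, 2.219, 0.006]
force: [-0.4, -0.8, 7.5]
opening: 0.0289
gripper_force: 40.1
```

Call:
jog_arm:
  targets:
    - {"tx": 0,"ty": 0,"tz": -0.03,"rx": 0,"ry": 0,"rz": 0,"gripper": 22}
    - {"tx": 0,"ty": 0,"tz": -0.05,"rx": 0,"ry": 0,"rz": 0,"gripper": 22}
    - {"tx": 0,"ty": 0,"tz": -0.05,"rx": 0,"ry": 0,"rz": 0,"gripper": 22}
    - {"tx": -0.045,"ty": -0.003,"tz": 0,"rx": 0,"ry": 0,"rz": 0,"gripper": 22}
    - {"tx": -0.045,"ty": -0.003,"tz": 0,"rx": 0,"ry": 0,"rz": 0,"gripper": 22}
    - {"tx": -0.045,"ty": -0.003,"tz": 0,"rx": 0,"ry": 0,"rz": 0,"gripper": 22}
    - {"tx": -0.045,"ty": -0.003,"tz": 0,"rx": 0,"ry": 0,"rz": 0,"gripper": 22}
    - {"tx": -0.045,"ty": -0.003,"tz": 0,"rx": 0,"ry": 0,"rz": 0,"gripper": 22}
    - {"tx": -0.045,"ty": -0.003,"tz": 0,"rx": 0,"ry": 0,"rz": 0,"gripper": 22}
    - {"tx": -0.039,"ty": -0.001,"tz": 0,"rx": 0,"ry": 0,"rz": 0,"gripper": 22}

```text
time: 14.35
ee_pos: [0.647, -0.2443, 0.1418]
tool_rot: [2.221, 2.221, 0.0]
force: [0.3, 0.1, -0.3]
opening: 0.0289
gripper_force: 39.7
```

Call:
jog_arm:
  targets:
    - {"tx": 0,"ty": 0,"tz": 0.03,"rx": 0,"ry": 0,"rz": 0,"gripper": 22}
    - {"tx": 0,"ty": 0,"tz": 0.04,"rx": 0,"ry": 0,"rz": 0,"gripper": 22}
    - {"tx": 0,"ty": 0,"tz": 0.04,"rx": 0,"ry": 0,"rz": 0,"gripper": 22}
    - {"tx": 0,"ty": 0,"tz": 0,"rx": 0,"ry": 0,"rz": 0,"gripper": 22}

```text
time: 14.75
ee_pos: [0.6426, -0.2399, 0.0232]
tool_rot: [-2.211, -2.211, 0.008]
force: [-1.3, 0.5, -0.8]
opening: 0.0285
gripper_force: 39.7
```

Call:
jog_arm:
  targets:
    - {"tx": 0,"ty": 0,"tz": 0,"rx": 0,"ry": 0,"rz": 0,"gripper": 46}
    - {"tx": 0,"ty": 0,"tz": 0,"rx": 0,"ry": 0,"rz": 0,"gripper": 46}
    - {"tx": 0,"ty": 0,"tz": 0,"rx": 0,"ry": 0,"rz": 0,"gripper": 46}
    - {"tx": 0,"ty": 0,"tz": -0.04,"rx": 0,"ry": 0,"rz": 0,"gripper": 46}
    - {"tx": 0,"ty": 0,"tz": -0.04,"rx": 0,"ry": 0,"rz": 0,"gripper": 46}
    - {"tx": 0,"ty": 0,"tz": -0.04,"rx": 0,"ry": 0,"rz": 0,"gripper": 46}

```text
time: 15.35
ee_pos: [0.648, -0.2423, 0.1552]
tool_rot: [2.219, 2.22, 0.002]
force: [0.2, -1.0, -0.1]
opening: 0.0459
gripper_force: 0.0
```

Call:
jog_arm:
  targets:
    - {"tx": 0.0465,"ty": 0.0025,"tz": 0,"rx": 0,"ry": 0,"rz": 0,"gripper": 50}
    - {"tx": 0.0465,"ty": 0.0025,"tz": 0,"rx": 0,"ry": 0,"rz": 0,"gripper": 50}
    - {"tx": 0.0465,"ty": 0.0025,"tz": 0,"rx": 0,"ry": 0,"rz": 0,"gripper": 50}
    - {"tx": 0.0465,"ty": 0.0025,"tz": 0,"rx": 0,"ry": 0,"rz": 0,"gripper": 50}
    - {"tx": 0.0465,"ty": 0.0025,"tz": 0,"rx": 0,"ry": 0,"rz": 0,"gripper": 50}
    - {"tx": 0.0465,"ty": 0.0025,"tz": 0,"rx": 0,"ry": 0,"rz": 0,"gripper": 50}
    - {"tx": 0.0465,"ty": 0.0025,"tz": 0,"rx": 0,"ry": 0,"rz": 0,"gripper": 50}
    - {"tx": 0.0465,"ty": 0.0025,"tz": 0,"rx": 0,"ry": 0,"rz": 0,"gripper": 50}
    - {"tx": 0,"ty": 0,"tz": 0,"rx": 0,"ry": 0,"rz": 0,"gripper": 50}
    - {"tx": 0,"ty": 0,"tz": 0,"rx": 0,"ry": 0,"rz": 0,"gripper": 50}

```text
time: 16.35
ee_pos: [0.6679, 0.1314, 0.1536]
tool_rot: [2.216, 2.223, 0.004]
force: [0.5, -1.0, 0.0]
opening: 0.05
gripper_force: 0.0
```

```bash
python3 - <<'E'
from h import *
for n in ("wrist","scene"): print(*pods(snap(n,n[0]+"6"),amin=40),sep="\n")
E
```

```text
([177.0, 114.0], 1700, [0.5922, 0.1913])
([275.0, 190.0], 1557, [0.6668, 0.1312])
([185.0, 195.0], 1579, [0.5942, 0.1277])
([325.0, 186.0], 44, [0.5852, 0.2003])
([272.0, 193.0], 50, [0.4651, 0.0945])
([315.0, 199.0], 41, [0.5884, 0.1346])
([339.0, 207.0], 50, [0.6619, 0.139])
([245.0, 289.0], 131, [0.5877, -0.237])
([264.0, 301.0], 147, [0.6464, -0.2445])
```

Call:
jog_arm:
  targets:
    - {"tx": 0,"ty": -0.001,"tz": 0.045,"rx": 0,"ry": 0,"rz": 0,"gripper": 50}
    - {"tx": 0,"ty": 0,"tz": 0.045,"rx": 0,"ry": 0,"rz": 0,"gripper": 50}
    - {"tx": 0,"ty": 0,"tz": 0.035,"rx": 0,"ry": 0,"rz": 0,"gripper": 50}
    - {"tx": 0,"ty": 0,"tz": 0.014,"rx": 0,"ry": 0,"rz": 0,"gripper": 50}
    - {"tx": 0,"ty": 0,"tz": 0,"rx": 0,"ry": 0,"rz": 0,"gripper": 50}
    - {"tx": 0,"ty": 0,"tz": 0,"rx": 0,"ry": 0,"rz": 0,"gripper": 22}
    - {"tx": 0,"ty": 0,"tz": 0,"rx": 0,"ry": 0,"rz": 0,"gripper": 22}
    - {"tx": 0,"ty": 0,"tz": 0,"rx": 0,"ry": 0,"rz": 0,"gripper": 22}
    - {"tx": 0,"ty": 0,"tz": 0,"rx": 0,"ry": 0,"rz": 0,"gripper": 22}

```text
time: 17.35
ee_pos: [0.6685, 0.1299, 0.0157]
tool_rot: [2.218, 2.219, 0.007]
force: [0.2, -1.7, 6.1]
opening: 0.0287
gripper_force: 40.1
```

Call:
jog_arm:
  targets:
    - {"tx": 0,"ty": 0,"tz": -0.03,"rx": 0,"ry": 0,"rz": 0,"gripper": 22}
    - {"tx": 0,"ty": 0,"tz": -0.05,"rx": 0,"ry": 0,"rz": 0,"gripper": 22}
    - {"tx": 0,"ty": 0,"tz": -0.05,"rx": 0,"ry": 0,"rz": 0,"gripper": 22}
    - {"tx": -0.0446,"ty": -0.0104,"tz": 0,"rx": 0,"ry": 0,"rz": 0,"gripper": 22}
    - {"tx": -0.0446,"ty": -0.0104,"tz": 0,"rx": 0,"ry": 0,"rz": 0,"gripper": 22}
    - {"tx": -0.0446,"ty": -0.0104,"tz": 0,"rx": 0,"ry": 0,"rz": 0,"gripper": 22}
    - {"tx": -0.0446,"ty": -0.0104,"tz": 0,"rx": 0,"ry": 0,"rz": 0,"gripper": 22}
    - {"tx": -0.0446,"ty": -0.0104,"tz": 0,"rx": 0,"ry": 0,"rz": 0,"gripper": 22}
    - {"tx": -0.0446,"ty": -0.0104,"tz": 0,"rx": 0,"ry": 0,"rz": 0,"gripper": 22}
    - {"tx": -0.0446,"ty": -0.0104,"tz": 0,"rx": 0,"ry": 0,"rz": 0,"gripper": 22}

```text
time: 18.35
ee_pos: [0.5931, -0.1838, 0.1429]
tool_rot: [2.22, 2.222, 0.001]
force: [0.7, -0.8, 0.2]
opening: 0.0286
gripper_force: 39.6
```

Call:
jog_arm:
  targets:
    - {"tx": 0,"ty": 0,"tz": 0.03,"rx": 0,"ry": 0,"rz": 0,"gripper": 22}
    - {"tx": 0,"ty": 0,"tz": 0.04,"rx": 0,"ry": 0,"rz": 0,"gripper": 22}
    - {"tx": 0,"ty": 0,"tz": 0.04,"rx": 0,"ry": 0,"rz": 0,"gripper": 22}
    - {"tx": 0,"ty": 0,"tz": 0,"rx": 0,"ry": 0,"rz": 0,"gripper": 22}

```text
time: 18.75
ee_pos: [0.5886, -0.1804, 0.0253]
tool_rot: [-2.212, -2.212, 0.008]
force: [-1.7, 0.7, -0.8]
opening: 0.0286
gripper_force: 39.7
```

Call:
jog_arm:
  targets:
    - {"tx": 0,"ty": 0,"tz": 0,"rx": 0,"ry": 0,"rz": 0,"gripper": 46}
    - {"tx": 0,"ty": 0,"tz": 0,"rx": 0,"ry": 0,"rz": 0,"gripper": 46}
    - {"tx": 0,"ty": 0,"tz": 0,"rx": 0,"ry": 0,"rz": 0,"gripper": 46}
    - {"tx": 0,"ty": 0,"tz": -0.04,"rx": 0,"ry": 0,"rz": 0,"gripper": 46}
    - {"tx": 0,"ty": 0,"tz": -0.04,"rx": 0,"ry": 0,"rz": 0,"gripper": 46}
    - {"tx": 0,"ty": 0,"tz": -0.04,"rx": 0,"ry": 0,"rz": 0,"gripper": 46}

```text
time: 19.35
ee_pos: [0.5942, -0.1824, 0.1559]
tool_rot: [2.219, 2.22, 0.002]
force: [-0.1, -0.5, 0.3]
opening: 0.0461
gripper_force: 0.0
```

Call:
jog_arm:
  targets:
    - {"tx": 0.0441,"ty": 0,"tz": 0,"rx": 0,"ry": 0,"rz": 0,"gripper": 50}
    - {"tx": 0.0441,"ty": 0,"tz": 0,"rx": 0,"ry": 0,"rz": 0,"gripper": 50}
    - {"tx": 0.0441,"ty": 0,"tz": 0,"rx": 0,"ry": 0,"rz": 0,"gripper": 50}
    - {"tx": 0.0441,"ty": 0,"tz": 0,"rx": 0,"ry": 0,"rz": 0,"gripper": 50}
    - {"tx": 0.0441,"ty": 0,"tz": 0,"rx": 0,"ry": 0,"rz": 0,"gripper": 50}
    - {"tx": 0.0441,"ty": 0,"tz": 0,"rx": 0,"ry": 0,"rz": 0,"gripper": 50}
    - {"tx": 0.0441,"ty": 0,"tz": 0,"rx": 0,"ry": 0,"rz": 0,"gripper": 50}
    - {"tx": 0,"ty": 0,"tz": 0,"rx": 0,"ry": 0,"rz": 0,"gripper": 50}
    - {"tx": 0,"ty": 0,"tz": 0,"rx": 0,"ry": 0,"rz": 0,"gripper": 50}

```text
time: 20.25
ee_pos: [0.5941, 0.1275, 0.1543]
tool_rot: [2.216, 2.223, 0.003]
force: [0.6, -0.5, 0.2]
opening: 0.0497
gripper_force: 0.0
```

```bash
python3 - <<'E'
from h import *
for n in ("wrist","scene"): print(*pods(snap(n,n[0]+"7"),amin=40),sep="\n")
E
```

```text
([273.0, 110.0], 1717, [0.5915, 0.1908])
([253.0, 175.0], 1556, [0.5759, 0.14])
([272.0, 193.0], 52, [0.464, 0.0937])
([258.0, 276.0], 155, [0.5934, -0.1879])
([245.0, 289.0], 141, [0.5888, -0.2376])
([263.0, 300.0], 149, [0.646, -0.2442])
```

```bash
python3 - <<'E'
from h import *
f=load("w7");h=cv2.cvtColor(np.ascontiguousarray(f["color"]),cv2.COLOR_RGB2HSV)
m=((h[:,:,0]<13)&(h[:,:,1]>110)&(h[:,:,2]>45)).astype(np.uint8)
n,l,s,c=cv2.connectedComponentsWithStats(m);print([x for x in s if x[4]>200])
for i in range(1,n):
  if s[i,4]>200: print(cv2.fitEllipse(np.argwhere(l==i)[:,::-1].astype(np.float32)) if 0 else cv2.minAreaRect(np.argwhere(l==i)[:,::-1].astype(np.float32)))
hs=cv2.cvtColor(np.ascontiguousarray(load("s7")["color"]),cv2.COLOR_RGB2HSV);print(hs[190:208:3,306:318:3].tolist()[2])
# contour of B row widths
ys=[(y,(l[y]==l[175,253]).sum()) for y in range(148,205,4)];print(ys)
i1=l[110,273];print([(y,(l[y]==i1).sum()) for y in range(80,145,4)])
E
```

```text
[array([     0,      0,    560,    420, 229825], dtype=int32), array([ 250,   86,   47,   48, 1719], dtype=int32), array([ 232,  152,   45,   47, 1569], dtype=int32), array([113, 189,  30,  44, 214], dtype=int32), array([149, 192,  40,  52, 444], dtype=int32)]
((273.0, 109.5), (45.96194076538086, 45.961936950683594), 45.0)
((253.30003356933594, 174.40000915527344), (44.20000076293945, 45.20000076293945), 53.13010025024414)
((123.97212219238281, 209.49343872070312), (26.625823974609375, 44.26184844970703), 13.240520477294922)
((166.6520538330078, 218.3054962158203), (38.628684997558594, 48.835453033447266), 6.009005546569824)
[[135, 6, 157], [8, 127, 139], [8, 131, 168], [8, 127, 150]]
[(148, np.int64(0)), (152, np.int64(1)), (156, np.int64(27)), (160, np.int64(34)), (164, np.int64(40)), (168, np.int64(43)), (172, np.int64(41)), (176, np.int64(40)), (180, np.int64(42)), (184, np.int64(39)), (188, np.int64(36)), (192, np.int64(28)), (196, np.int64(18)), (200, np.int64(0)), (204, np.int64(0))]
[(80, np.int64(0)), (84, np.int64(0)), (88, np.int64(19)), (92, np.int64(30)), (96, np.int64(38)), (100, np.int64(42)), (104, np.int64(45)), (108, np.int64(46)), (112, np.int64(47)), (116, np.int64(45)), (120, np.int64(41)), (124, np.int64(36)), (128, np.int64(29)), (132, np.int64(15)), (136, np.int64(0)), (140, np.int64(0)), (144, np.int64(0))]
```

Call:
jog_arm:
  targets:
    - {"tx": 0.0125,"ty": -0.0175,"tz": 0.03,"rx": 0,"ry": 0,"rz": 0,"gripper": 50}
    - {"tx": 0,"ty": 0,"tz": 0.045,"rx": 0,"ry": 0,"rz": 0,"gripper": 50}
    - {"tx": 0,"ty": 0,"tz": 0.045,"rx": 0,"ry": 0,"rz": 0,"gripper": 50}
    - {"tx": 0,"ty": 0,"tz": 0.013,"rx": 0,"ry": 0,"rz": 0,"gripper": 50}
    - {"tx": 0,"ty": 0,"tz": 0,"rx": 0,"ry": 0,"rz": 0,"gripper": 50}
    - {"tx": 0,"ty": 0,"tz": 0,"rx": 0,"ry": 0,"rz": 0,"gripper": 22}
    - {"tx": 0,"ty": 0,"tz": 0,"rx": 0,"ry": 0,"rz": 0,"gripper": 22}
    - {"tx": 0,"ty": 0,"tz": 0,"rx": 0,"ry": 0,"rz": 0,"gripper": 22}
    - {"tx": 0,"ty": 0,"tz": 0,"rx": 0,"ry": 0,"rz": 0,"gripper": 22}

```text
time: 21.25
ee_pos: [0.5785, 0.1388, 0.0227]
tool_rot: [2.218, 2.219, 0.007]
force: [-0.2, -1.0, 7.0]
opening: 0.0277
gripper_force: 40.1
```

Call:
jog_arm:
  targets:
    - {"tx": 0,"ty": 0,"tz": -0.03,"rx": 0,"ry": 0,"rz": 0,"gripper": 22}
    - {"tx": 0,"ty": 0,"tz": -0.05,"rx": 0,"ry": 0,"rz": 0,"gripper": 22}
    - {"tx": 0,"ty": 0,"tz": -0.05,"rx": 0,"ry": 0,"rz": 0,"gripper": 22}
    - {"tx": -0.0467,"ty": 0.0111,"tz": 0,"rx": 0,"ry": 0,"rz": 0,"gripper": 22}
    - {"tx": -0.0467,"ty": 0.0111,"tz": 0,"rx": 0,"ry": 0,"rz": 0,"gripper": 22}
    - {"tx": -0.0467,"ty": 0.0111,"tz": 0,"rx": 0,"ry": 0,"rz": 0,"gripper": 22}
    - {"tx": -0.0467,"ty": 0.0111,"tz": 0,"rx": 0,"ry": 0,"rz": 0,"gripper": 22}
    - {"tx": -0.0467,"ty": 0.0111,"tz": 0,"rx": 0,"ry": 0,"rz": 0,"gripper": 22}
    - {"tx": -0.0467,"ty": 0.0111,"tz": 0,"rx": 0,"ry": 0,"rz": 0,"gripper": 22}
    - {"tx": -0.0467,"ty": 0.0111,"tz": 0,"rx": 0,"ry": 0,"rz": 0,"gripper": 22}

```text
time: 22.25
ee_pos: [0.6542, -0.1898, 0.15]
tool_rot: [2.22, 2.222, 0.001]
force: [-0.3, -0.5, 0.0]
opening: 0.0275
gripper_force: 40.5
```

Call:
jog_arm:
  targets:
    - {"tx": 0,"ty": 0,"tz": 0.03,"rx": 0,"ry": 0,"rz": 0,"gripper": 22}
    - {"tx": 0,"ty": 0,"tz": 0.04,"rx": 0,"ry": 0,"rz": 0,"gripper": 22}
    - {"tx": 0,"ty": 0,"tz": 0.04,"rx": 0,"ry": 0,"rz": 0,"gripper": 22}
    - {"tx": 0,"ty": 0,"tz": 0,"rx": 0,"ry": 0,"rz": 0,"gripper": 22}

```text
time: 22.65
ee_pos: [0.649, -0.1863, 0.0315]
tool_rot: [-2.212, -2.212, 0.009]
force: [-0.8, 0.5, -1.0]
opening: 0.0276
gripper_force: 40.5
```

Call:
jog_arm:
  targets:
    - {"tx": 0,"ty": 0,"tz": 0,"rx": 0,"ry": 0,"rz": 0,"gripper": 46}
    - {"tx": 0,"ty": 0,"tz": 0,"rx": 0,"ry": 0,"rz": 0,"gripper": 46}
    - {"tx": 0,"ty": 0,"tz": 0,"rx": 0,"ry": 0,"rz": 0,"gripper": 46}
    - {"tx": 0,"ty": 0,"tz": -0.04,"rx": 0,"ry": 0,"rz": 0,"gripper": 46}
    - {"tx": 0,"ty": 0,"tz": -0.04,"rx": 0,"ry": 0,"rz": 0,"gripper": 46}
    - {"tx": 0,"ty": 0,"tz": -0.04,"rx": 0,"ry": 0,"rz": 0,"gripper": 46}

```text
time: 23.25
ee_pos: [0.6544, -0.1881, 0.1632]
tool_rot: [2.219, 2.22, 0.002]
force: [0.4, -0.6, 1.0]
opening: 0.0461
gripper_force: 0.0
```

Call:
jog_arm:
  targets:
    - {"tx": 0.0473,"ty": -0.0079,"tz": 0,"rx": 0,"ry": 0,"rz": 0,"gripper": 50}
    - {"tx": 0.0473,"ty": -0.0079,"tz": 0,"rx": 0,"ry": 0,"rz": 0,"gripper": 50}
    - {"tx": 0.0473,"ty": -0.0079,"tz": 0,"rx": 0,"ry": 0,"rz": 0,"gripper": 50}
    - {"tx": 0.0473,"ty": -0.0079,"tz": 0,"rx": 0,"ry": 0,"rz": 0,"gripper": 50}
    - {"tx": 0.0473,"ty": -0.0079,"tz": 0,"rx": 0,"ry": 0,"rz": 0,"gripper": 50}
    - {"tx": 0.0473,"ty": -0.0079,"tz": 0,"rx": 0,"ry": 0,"rz": 0,"gripper": 50}
    - {"tx": 0.0473,"ty": -0.0079,"tz": 0,"rx": 0,"ry": 0,"rz": 0,"gripper": 50}
    - {"tx": 0.0473,"ty": -0.0079,"tz": 0,"rx": 0,"ry": 0,"rz": 0,"gripper": 50}
    - {"tx": 0,"ty": 0,"tz": 0,"rx": 0,"ry": 0,"rz": 0,"gripper": 50}
    - {"tx": 0,"ty": 0,"tz": 0,"rx": 0,"ry": 0,"rz": 0,"gripper": 50}

```text
time: 24.25
ee_pos: [0.5909, 0.1918, 0.1616]
tool_rot: [2.216, 2.223, 0.005]
force: [-0.7, -0.8, -0.6]
opening: 0.0499
gripper_force: 0.0
```

```bash
python3 - <<'E'
from h import *
for n in ("wrist","scene"): print(*pods(snap(n,n[0]+"8"),amin=40),sep="\n")
E
```

```text
([276.0, 187.0], 1499, [0.5913, 0.1925])
([270.0, 195.0], 65, [0.4633, 0.0866])
([258.0, 276.0], 170, [0.5946, -0.1875])
([277.0, 287.0], 187, [0.654, -0.1927])
([245.0, 289.0], 144, [0.5886, -0.2384])
([263.0, 300.0], 119, [0.6442, -0.2428])
```

Call:
jog_arm:
  targets:
    - {"tx": 0,"ty": 0,"tz": 0.046,"rx": 0,"ry": 0,"rz": 0,"gripper": 50}
    - {"tx": 0,"ty": 0,"tz": 0.045,"rx": 0,"ry": 0,"rz": 0,"gripper": 50}
    - {"tx": 0,"ty": 0,"tz": 0.04,"rx": 0,"ry": 0,"rz": 0,"gripper": 50}
    - {"tx": 0,"ty": 0,"tz": 0.015,"rx": 0,"ry": 0,"rz": 0,"gripper": 50}
    - {"tx": 0,"ty": 0,"tz": 0,"rx": 0,"ry": 0,"rz": 0,"gripper": 50}
    - {"tx": 0,"ty": 0,"tz": 0,"rx": 0,"ry": 0,"rz": 0,"gripper": 22}
    - {"tx": 0,"ty": 0,"tz": 0,"rx": 0,"ry": 0,"rz": 0,"gripper": 22}
    - {"tx": 0,"ty": 0,"tz": 0,"rx": 0,"ry": 0,"rz": 0,"gripper": 22}
    - {"tx": 0,"ty": 0,"tz": 0,"rx": 0,"ry": 0,"rz": 0,"gripper": 22}

```text
time: 25.25
ee_pos: [0.5928, 0.1907, 0.0166]
tool_rot: [2.218, 2.219, 0.008]
force: [0.9, -1.2, 7.0]
opening: 0.0284
gripper_force: 40.1
```

Call:
jog_arm:
  targets:
    - {"tx": 0,"ty": 0,"tz": -0.03,"rx": 0,"ry": 0,"rz": 0,"gripper": 22}
    - {"tx": 0,"ty": 0,"tz": -0.05,"rx": 0,"ry": 0,"rz": 0,"gripper": 22}
    - {"tx": 0,"ty": 0,"tz": -0.05,"rx": 0,"ry": 0,"rz": 0,"gripper": 22}
    - {"tx": -0.0466,"ty": 0.0054,"tz": 0,"rx": 0,"ry": 0,"rz": 0,"gripper": 22}
    - {"tx": -0.0466,"ty": 0.0054,"tz": 0,"rx": 0,"ry": 0,"rz": 0,"gripper": 22}
    - {"tx": -0.0466,"ty": 0.0054,"tz": 0,"rx": 0,"ry": 0,"rz": 0,"gripper": 22}
    - {"tx": -0.0466,"ty": 0.0054,"tz": 0,"rx": 0,"ry": 0,"rz": 0,"gripper": 22}
    - {"tx": -0.0466,"ty": 0.0054,"tz": 0,"rx": 0,"ry": 0,"rz": 0,"gripper": 22}
    - {"tx": -0.0466,"ty": 0.0054,"tz": 0,"rx": 0,"ry": 0,"rz": 0,"gripper": 22}
    - {"tx": -0.0466,"ty": 0.0054,"tz": 0,"rx": 0,"ry": 0,"rz": 0,"gripper": 22}

```text
time: 26.25
ee_pos: [0.6285, -0.1375, 0.1439]
tool_rot: [2.22, 2.222, 0.001]
force: [-0.0, 0.2, 0.3]
opening: 0.0284
gripper_force: 39.7
```

Call:
jog_arm:
  targets:
    - {"tx": 0,"ty": 0,"tz": 0.03,"rx": 0,"ry": 0,"rz": 0,"gripper": 22}
    - {"tx": 0,"ty": 0,"tz": 0.04,"rx": 0,"ry": 0,"rz": 0,"gripper": 22}
    - {"tx": 0,"ty": 0,"tz": 0.04,"rx": 0,"ry": 0,"rz": 0,"gripper": 22}
    - {"tx": 0,"ty": 0,"tz": 0,"rx": 0,"ry": 0,"rz": 0,"gripper": 22}

```text
time: 26.65
ee_pos: [0.6233, -0.1344, 0.026]
tool_rot: [-2.212, -2.212, 0.01]
force: [-0.8, 0.1, -2.0]
opening: 0.0285
gripper_force: 39.7
```

Call:
jog_arm:
  targets:
    - {"tx": 0,"ty": 0,"tz": 0,"rx": 0,"ry": 0,"rz": 0,"gripper": 46}
    - {"tx": 0,"ty": 0,"tz": 0,"rx": 0,"ry": 0,"rz": 0,"gripper": 46}
    - {"tx": 0,"ty": 0,"tz": 0,"rx": 0,"ry": 0,"rz": 0,"gripper": 46}
    - {"tx": 0,"ty": 0,"tz": -0.04,"rx": 0,"ry": 0,"rz": 0,"gripper": 46}
    - {"tx": 0,"ty": 0,"tz": -0.04,"rx": 0,"ry": 0,"rz": 0,"gripper": 46}
    - {"tx": 0,"ty": 0,"tz": -0.04,"rx": 0,"ry": 0,"rz": 0,"gripper": 46}

```text
time: 27.25
ee_pos: [0.629, -0.1358, 0.157]
tool_rot: [2.219, 2.22, 0.003]
force: [0.8, -0.8, 0.3]
opening: 0.0463
gripper_force: 0.0
```

Call:
jog_arm:
  targets:
    - {"tx": 0.042,"ty": -0.0183,"tz": -0.0066,"rx": 0,"ry": 0,"rz": 0,"gripper": 20}
    - {"tx": 0.042,"ty": -0.0183,"tz": -0.0066,"rx": 0,"ry": 0,"rz": 0,"gripper": 20}
    - {"tx": 0.042,"ty": -0.0183,"tz": -0.0066,"rx": 0,"ry": 0,"rz": 0,"gripper": 20}
    - {"tx": 0.042,"ty": -0.0183,"tz": -0.0066,"rx": 0,"ry": 0,"rz": 0,"gripper": 20}
    - {"tx": 0.042,"ty": -0.0183,"tz": -0.0066,"rx": 0,"ry": 0,"rz": 0,"gripper": 20}
    - {"tx": 0.042,"ty": -0.0183,"tz": -0.0066,"rx": 0,"ry": 0,"rz": 0,"gripper": 20}
    - {"tx": 0.042,"ty": -0.0183,"tz": -0.0066,"rx": 0,"ry": 0,"rz": 0,"gripper": 20}

```text
time: 27.95
ee_pos: [0.4999, 0.1599, 0.2025]
tool_rot: [2.219, 2.22, 0.007]
force: [0.1, 0.3, -0.7]
opening: 0.0199
gripper_force: 0.0
```

Call:
jog_arm:
  targets:
    - {"tx": 0,"ty": 0,"tz": 0,"rx": 0,"ry": 0.0417,"rz": 0,"gripper": 20}
    - {"tx": 0,"ty": 0,"tz": 0,"rx": 0,"ry": 0.0417,"rz": 0,"gripper": 20}
    - {"tx": 0,"ty": 0,"tz": 0,"rx": 0,"ry": 0.0417,"rz": 0,"gripper": 20}
    - {"tx": 0,"ty": 0,"tz": 0,"rx": 0,"ry": 0.0417,"rz": 0,"gripper": 20}
    - {"tx": 0,"ty": 0,"tz": 0,"rx": 0,"ry": 0.0417,"rz": 0,"gripper": 20}
    - {"tx": 0,"ty": 0,"tz": 0,"rx": 0,"ry": 0.0417,"rz": 0,"gripper": 20}
    - {"tx": 0,"ty": 0,"tz": 0,"rx": 0,"ry": 0,"rz": 0,"gripper": 20}
    - {"tx": 0,"ty": 0,"tz": 0,"rx": 0,"ry": 0,"rz": 0,"gripper": 20}
    - {"tx": 0,"ty": 0,"tz": 0,"rx": 0,"ry": 0,"rz": 0,"gripper": 20}

```text
time: 28.85
ee_pos: [0.5008, 0.1586, 0.2014]
tool_rot: [-1.759, -1.765, -0.731]
force: [-0.5, 0.3, -0.2]
opening: 0.0203
gripper_force: 0.0
```

```bash
python3 - <<'E'
from h import *
snap("wrist","w9");print(*pods(snap("scene","s9"),amin=40),sep="\n")
E
```

```text
([272.0, 193.0], 55, [0.4639, 0.0939])
([268.0, 215.0], 43, [0.5011, 0.0108])
([278.0, 268.0], 131, [0.6262, -0.1404])
([258.0, 276.0], 155, [0.5934, -0.1879])
([277.0, 286.0], 161, [0.6518, -0.1927])
([245.0, 289.0], 126, [0.588, -0.237])
([263.0, 300.0], 141, [0.645, -0.243])
```

Call:
jog_arm:
  targets:
    - {"tx": 0,"ty": 0.04,"tz": 0,"rx": 0,"ry": 0,"rz": 0,"gripper": 20}
    - {"tx": 0,"ty": 0.04,"tz": 0,"rx": 0,"ry": 0,"rz": 0,"gripper": 20}
    - {"tx": 0,"ty": 0.03,"tz": 0,"rx": 0,"ry": 0,"rz": 0,"gripper": 20}
    - {"tx": 0,"ty": 0,"tz": 0,"rx": 0,"ry": 0,"rz": 0,"gripper": 20}
    - {"tx": 0,"ty": 0,"tz": 0,"rx": 0,"ry": 0,"rz": 0,"gripper": 20}
    - {"tx": 0,"ty": 0,"tz": 0,"rx": 0,"ry": 0,"rz": 0,"gripper": 20}

```text
time: 29.55
ee_pos: [0.6094, 0.1588, 0.2]
tool_rot: [-1.758, -1.761, -0.729]
force: [0.6, 0.4, 0.1]
opening: 0.0201
gripper_force: 0.0
```

```bash
python3 - <<'E'
from h import *
snap("wrist","w10")
a=load("w9")["color"][20:270,150:450,::-1];b=load("w10")["color"][20:270,100:400,::-1]
k=1.32
a,b=[cv2.resize(i,None,fx=k,fy=k*1.0,interpolation=cv2.INTER_CUBIC) for i in (a,b)]
cv2.imwrite("pics/c6.png",np.hstack([a,b])); print(a.shape)
E
```

```text
(330, 396, 3)
```

View pics/c6.png

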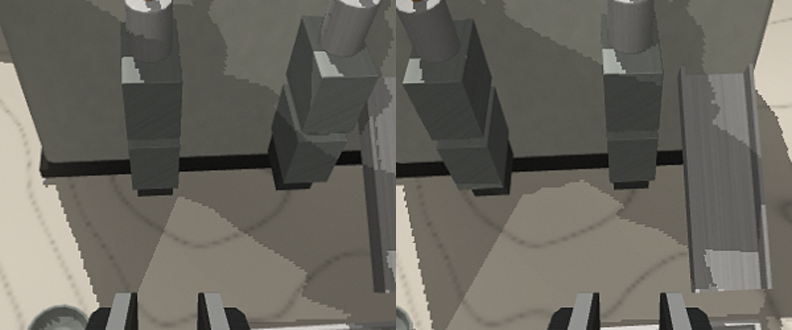

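```bash
python3 - <<'E'
from h import *
def c(fn,u,v): return cv2.resize(load(fn)["color"][v:v+75,u:u+100,::-1],(400,300),interpolation=cv2.INTER_CUBIC)
# panels offset lists
P=[("w9",215,90),("w9",345,90),("w10",95,90),("w10",230,90)]
im=[c(*p) for p in P]
im=np.vstack([np.hstack(im[:2]),np.hstack(im[2:])]); im=cv2.convertScaleAbs(im,alpha=1.7)
cv2.imwrite("pics/c7.png",im)
E
```

```text
(no output)
```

View pics/c7.png

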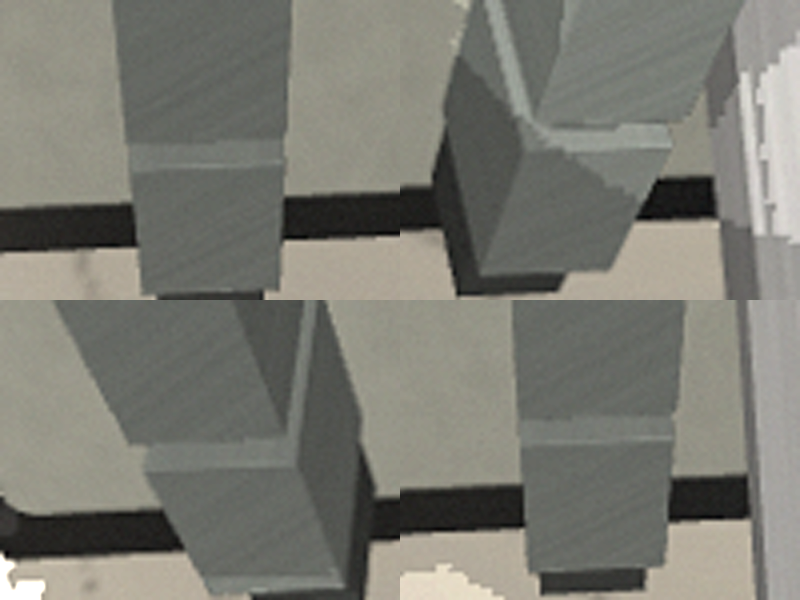

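```bash
python3 - <<'E'
from h import *
A=load("w9");B=load("w10");m=lambda u,v,x,y:(u+(x+.5)/4-.5,v+(y+.5)/4-.5)
d={"n lowL":((132,168),(147,174)),"n lowR":((283,161),(298,164)),"n upL":((128,145),(127,145)),"n upR":((285,141),(282,137)),"n botL":((142,294),(210,295)),"n botR":((280,290),(344,286)),
"f lowL":((125,146),(124,143)),"f lowR":((271,146),(273,137)),"f upL":((140,122),(120,119)),"f upR":((290,122),(275,116)),"f botL":((80,276),(128,273)),"f botR":((208,269),(265,267))}
for n,(a,b) in d.items():
    ua,ub=(215,95) if n[0]=="n" else (345,230)
    z={"l":.1,"u":.108,"b":.054}[n[2]]
    X,r=tri((A,*m(ua,90,*a)),(B,*m(ub,90,*b))); print(n,X.round(4),r,atz(A,*m(ua,90,*a),z).round(4)[:2],atz(B,*m(ub,90,*b),z).round(4)[:2])
E
```

```text
n lowL [0.4745 0.3209 0.0986] [np.float64(0.7), np.float64(0.7)] [0.4745 0.3206] [0.4755 0.3187]
n lowR [0.5094 0.3237 0.0983] [np.float64(0.5), np.float64(0.5)] [0.5093 0.3228] [0.5102 0.3215]
n upL [0.4744 0.3188 0.1099] [np.float64(0.0), np.float64(0.0)] [0.4742 0.3204] [0.4733 0.3205]
n upR [0.5095 0.3202 0.1102] [np.float64(0.3), np.float64(0.3)] [0.5096 0.3218] [0.5085 0.3225]
n botL [0.4738 0.3208 0.0498] [np.float64(0.2), np.float64(0.2)] [0.4742 0.318 ] [0.4758 0.3175]
n botR [0.5098 0.321  0.0524] [np.float64(0.4), np.float64(0.4)] [0.5097 0.3194] [0.5103 0.3203]
f lowL [0.5945 0.3288 0.0989] [np.float64(0.2), np.float64(0.2)] [0.5942 0.3281] [0.5946 0.3276]
f lowR [0.6292 0.3295 0.0995] [np.float64(0.4), np.float64(0.4)] [0.6289 0.3286] [0.6292 0.3295]
f upL [0.5942 0.3247 0.1115] [np.float64(0.2), np.float64(0.2)] [0.5957 0.3283] [0.594  0.3277]
f upR [0.629  0.3259 0.1111] [np.float64(0.1), np.float64(0.1)] [0.6307 0.3288] [0.6292 0.3286]
f botL [0.5938 0.3258 0.0521] [np.float64(0.0), np.float64(0.0)] [0.5932 0.3243] [0.5939 0.3244]
f botR [0.6299 0.3311 0.048 ] [np.float64(0.2), np.float64(0.2)] [0.6274 0.3269] [0.6295 0.3264]
```

Call:
jog_arm:
  targets:
    - {"tx": 0,"ty": 0,"tz": 0,"rx": 0,"ry": -0.0417,"rz": 0,"gripper": 50}
    - {"tx": 0,"ty": 0,"tz": 0,"rx": 0,"ry": -0.0417,"rz": 0,"gripper": 50}
    - {"tx": 0,"ty": 0,"tz": 0,"rx": 0,"ry": -0.0417,"rz": 0,"gripper": 50}
    - {"tx": 0,"ty": 0,"tz": 0,"rx": 0,"ry": -0.0417,"rz": 0,"gripper": 50}
    - {"tx": 0,"ty": 0,"tz": 0,"rx": 0,"ry": -0.0417,"rz": 0,"gripper": 50}
    - {"tx": 0,"ty": 0,"tz": 0,"rx": 0,"ry": -0.0417,"rz": 0,"gripper": 50}

```text
time: 30.2
ee_pos: [0.6098, 0.1579, 0.2019]
tool_rot: [2.218, 2.217, -0.001]
force: [-0.2, 0.1, -0.4]
opening: 0.0498
gripper_force: 0.0
```

Call:
jog_arm:
  targets:
    - {"tx": -0.037,"ty": -0.0286,"tz": 0,"rx": 0,"ry": 0,"rz": 0,"gripper": 50}
    - {"tx": -0.037,"ty": -0.0286,"tz": 0,"rx": 0,"ry": 0,"rz": 0,"gripper": 50}
    - {"tx": -0.037,"ty": -0.0286,"tz": 0,"rx": 0,"ry": 0,"rz": 0,"gripper": 50}
    - {"tx": -0.037,"ty": -0.0286,"tz": 0,"rx": 0,"ry": 0,"rz": 0,"gripper": 50}
    - {"tx": -0.037,"ty": -0.0286,"tz": 0,"rx": 0,"ry": 0,"rz": 0,"gripper": 50}
    - {"tx": 0,"ty": 0,"tz": 0.03,"rx": 0,"ry": 0,"rz": 0.0317,"gripper": 50}
    - {"tx": 0,"ty": 0,"tz": 0.03,"rx": 0,"ry": 0,"rz": 0.0317,"gripper": 50}
    - {"tx": 0,"ty": 0,"tz": 0,"rx": 0,"ry": 0,"rz": 0,"gripper": 50}
    - {"tx": 0,"ty": 0,"tz": 0,"rx": 0,"ry": 0,"rz": 0,"gripper": 50}
    - {"tx": 0,"ty": 0,"tz": 0,"rx": 0,"ry": 0,"rz": 0,"gripper": 50}

```text
time: 31.2
ee_pos: [0.4683, -0.0268, 0.1416]
tool_rot: [2.427, 1.991, 0.004]
force: [-0.2, -0.4, 0.1]
opening: 0.0502
gripper_force: 0.0
```

```bash
python3 - <<'E'
from h import *
s=readout.read_state();print(np.array(s["ee_pos"]).round(4),Ro.from_rotvec(s["tool_rot"]).as_matrix().round(4))
snap("wrist","w11")
E
```

```text
[ 0.4683 -0.0268  0.1416] [[ 1.957e-01  9.807e-01  3.400e-03]
 [ 9.807e-01 -1.957e-01 -4.000e-04]
 [ 2.000e-04  3.400e-03 -1.000e+00]]
```

View pics/w11.png

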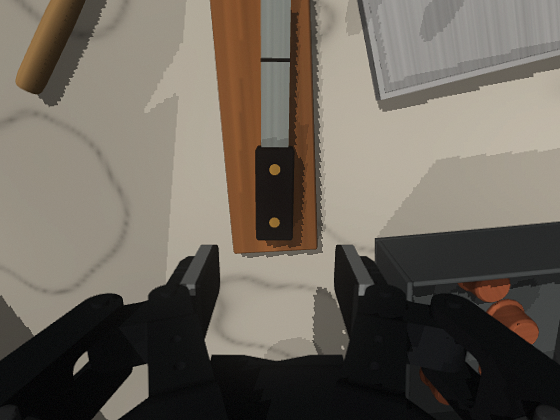

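```bash
python3 - <<'E'
from h import *
W=load("w11")
P={k:atz(W,*p,z) for k,p,z in [("r1",(275,170),.035),("r2",(274.5,223),.035),("line",(276.5,60),.0265),("hf",(275.5,147.5),.035),("hb",(275,240.5),.035)]}
for k,v in P.items(): print(k,v.round(4))
s=readout.read_state();R=Ro.from_rotvec(s["tool_rot"]).as_matrix()
print("handle mid in tool",R.T@((P["r1"]+P["r2"])/2-s["ee_pos"]),R.T@((P["hf"]+P["hb"])/2-s["ee_pos"]),"line",R.T@(P["line"]-s["ee_pos"]))
E
```

```text
r1 [ 0.4718 -0.0054  0.035 ]
r2 [ 0.4635 -0.0447  0.035 ]
line [0.4877 0.0684 0.0265]
hf [0.4753 0.0104 0.035 ]
hb [ 0.4611 -0.0586  0.035 ]
handle mid in tool [ 0.00155548 -0.00156027  0.1066813 ] [ 0.00259978 -0.00119533  0.10668291] line [ 0.09712642 -0.00023657  0.11520532]
```

Call:
jog_arm:
  targets:
    - {"tx": 0.002,"ty": -0.001,"tz": 0.045,"rx": 0,"ry": 0,"rz": 0,"gripper": 50}
    - {"tx": 0,"ty": 0,"tz": 0.045,"rx": 0,"ry": 0,"rz": 0,"gripper": 50}
    - {"tx": 0,"ty": 0,"tz": 0.024,"rx": 0,"ry": 0,"rz": 0,"gripper": 50}
    - {"tx": 0,"ty": 0,"tz": 0.009,"rx": 0,"ry": 0,"rz": 0,"gripper": 50}
    - {"tx": 0,"ty": 0,"tz": 0,"rx": 0,"ry": 0,"rz": 0,"gripper": 50}
    - {"tx": 0,"ty": 0,"tz": 0,"rx": 0,"ry": 0,"rz": 0,"gripper": 50}
    - {"tx": 0,"ty": 0,"tz": 0,"rx": 0,"ry": 0,"rz": 0,"gripper": 50}

```text
time: 31.95
ee_pos: [0.4688, -0.025, 0.0189]
tool_rot: [2.428, 1.988, 0.005]
force: [-0.6, 0.1, 0.4]
opening: 0.0499
gripper_force: 0.0
```

Call:
jog_arm:
  squeeze: 80
  targets:
    - {"tx": 0,"ty": 0,"tz": 0,"rx": 0,"ry": 0,"rz": 0,"gripper": 15}
    - {"tx": 0,"ty": 0,"tz": 0,"rx": 0,"ry": 0,"rz": 0,"gripper": 15}
    - {"tx": 0,"ty": 0,"tz": 0,"rx": 0,"ry": 0,"rz": 0,"gripper": 15}
    - {"tx": 0,"ty": 0,"tz": 0,"rx": 0,"ry": 0,"rz": 0,"gripper": 15}
    - {"tx": 0,"ty": 0,"tz": 0,"rx": 0,"ry": 0,"rz": 0,"gripper": 15}
    - {"tx": 0,"ty": 0,"tz": 0,"rx": 0,"ry": 0,"rz": 0,"gripper": 15}

```text
time: 32.55
ee_pos: [0.4681, -0.025, 0.0183]
tool_rot: [2.429, 1.988, 0.004]
force: [-0.3, -0.2, 6.0]
opening: 0.0262
gripper_force: 81.2
```

Call:
jog_arm:
  targets:
    - {"tx": 0,"ty": 0,"tz": -0.029,"rx": 0,"ry": 0,"rz": 0,"gripper": 15}
    - {"tx": 0,"ty": 0,"tz": -0.05,"rx": 0,"ry": 0,"rz": 0,"gripper": 15}
    - {"tx": 0,"ty": 0,"tz": 0,"rx": 0,"ry": 0,"rz": -0.0411,"gripper": 15}
    - {"tx": 0,"ty": 0,"tz": 0,"rx": 0,"ry": 0,"rz": -0.0411,"gripper": 15}
    - {"tx": 0,"ty": 0,"tz": 0,"rx": 0,"ry": 0,"rz": 0,"gripper": 15}
    - {"tx": 0.0448,"ty": 0.0111,"tz": 0,"rx": 0,"ry": 0,"rz": 0,"gripper": 15}
    - {"tx": 0.0448,"ty": 0.0111,"tz": 0,"rx": 0,"ry": 0,"rz": 0,"gripper": 15}
    - {"tx": 0.0448,"ty": 0.0111,"tz": 0,"rx": 0,"ry": 0,"rz": 0,"gripper": 15}
    - {"tx": 0.0448,"ty": 0.0111,"tz": 0,"rx": 0,"ry": 0,"rz": 0,"gripper": 15}

```text
time: 33.45
ee_pos: [0.5, 0.1582, 0.0948]
tool_rot: [-2.158, -2.282, 0.002]
force: [1.2, -1.6, -1.6]
opening: 0.026
gripper_force: 80.3
```

Call:
jog_arm:
  targets:
    - {"tx": 0,"ty": 0,"tz": 0,"rx": 0,"ry": 0,"rz": 0,"gripper": 15}
    - {"tx": 0,"ty": 0,"tz": 0,"rx": 0,"ry": 0,"rz": 0,"gripper": 15}
    - {"tx": 0,"ty": 0,"tz": 0,"rx": 0,"ry": 0,"rz": 0,"gripper": 15}
    - {"tx": 0,"ty": 0,"tz": 0,"rx": 0,"ry": 0,"rz": 0,"gripper": 15}
    - {"tx": 0,"ty": 0,"tz": 0,"rx": 0,"ry": 0,"rz": 0,"gripper": 15}

```text
time: 33.95
ee_pos: [0.5004, 0.1555, 0.0955]
tool_rot: [2.157, 2.284, -0.0]
force: [-0.4, -0.2, -1.2]
opening: 0.0262
gripper_force: 80.2
```

```bash
python3 - <<'E'
from h import *
s=readout.read_state();print(np.array(s["ee_pos"]).round(4),Ro.from_rotvec(s["tool_rot"]).as_matrix().round(4))
snap("wrist","w12");snap("scene","s12");snap("side","d12")
c=lambda fn,u,v,w,h,k:cv2.resize(load(fn)["color"][v:v+h,u:u+w,::-1],(w*k,h*k),interpolation=cv2.INTER_CUBIC)
a=np.vstack([c("s12",300,110,100,75,4),c("d12",205,140,100,75,4)])
b=cv2.resize(load("w12")["color"][:300,180:380,::-1],(400,600))
cv2.imwrite("pics/c8.png",cv2.convertScaleAbs(np.hstack([a,b]),alpha=1.4))
E
```

```text
[0.5004 0.1555 0.0955] [[-5.690e-02  9.984e-01 -1.000e-04]
 [ 9.984e-01  5.690e-02 -1.000e-04]
 [-1.000e-04 -1.000e-04 -1.000e+00]]
```

View pics/c8.png

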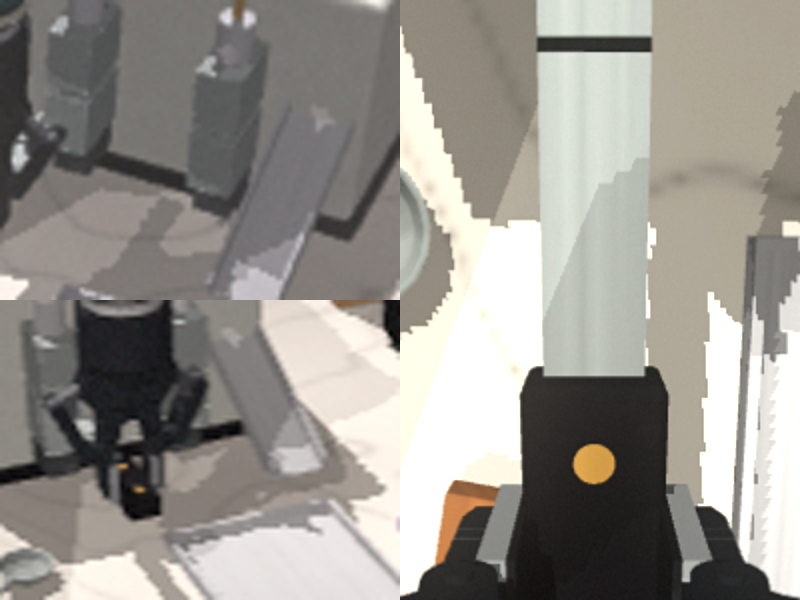

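```bash
cat >> h.py <<'E'
def line(f,u=277):  # dark line row on blade within top of wrist image
    g=f["color"][:150,u-12:u+13].astype(float).mean((1,2)); 
    bg=np.median(g[:150]); w=np.clip(bg*0.6-g,0,None); i=int(np.argmax(w)); sl=slice(max(0,i-5),i+6)
    return (np.arange(150)[sl]*w[sl]).sum()/w[sl].sum(), w[i]
def avg(n=8):
    P=[];R=[]
    for _ in range(n):
        s=readout.read_state();P.append(s["ee_pos"]);R.append(s["tool_rot"]);f=grab_frame("wrist")
    R=Ro.from_rotvec(R).mean(); P=np.array(P); print("pos",P.mean(0).round(4),"std",P.std(0).round(4)); M=R.as_matrix(); print(M.round(4)[:,0],M.round(4)[:,2])
    T=np.eye(4);T[:3,:3]=M;T[:3,3]=P.mean(0);C=T@np.array(f["mount"]);f["R"]=C[:3,:3].T;f["t"]=-C[:3,:3].T@C[:3,3]
    v,c=line(f); print("line px",v,c)
    X=atz(f,277,v,P.mean(0)[2]+.0082); print("line",X.round(4), "tool",(M.T@(X-P.mean(0))).round(4)); return P.mean(0),M,f,X
E
python3 - <<'E'
from h import *
P,M,f,X=avg()
for n,g in (("near",[.492,.3212,.104]),("far",[.612,.3283,.104])):
    print(n,(M.T@(np.array(g)-X)).round(4), "z of blade mid", P[2]+.0067)
E
```

```text
pos [0.5005 0.1565 0.0956] std [0.     0.0003 0.    ]
[-5.880e-02  9.983e-01  1.000e-04] [ 2.e-04  1.e-04 -1.e+00]
line px 21.375393255123342 62.845333333333336
line [0.4952 0.2522 0.1038] tool [ 0.0958  0.0003 -0.0082]
near [ 0.0691  0.0009 -0.0002] z of blade mid 0.10228834529262514
far [ 0.0691  0.1211 -0.0002] z of blade mid 0.10228834529262514
```

Call:
jog_arm:
  targets:
    - {"tx": 0,"ty": 0.001,"tz": -0.0017,"rx": 0,"ry": 0,"rz": 0,"gripper": 15}
    - {"tx": 0.013,"ty": 0,"tz": 0,"rx": 0,"ry": 0,"rz": 0,"gripper": 15}
    - {"tx": 0.01,"ty": 0,"tz": 0,"rx": 0,"ry": 0,"rz": 0,"gripper": 15}
    - {"tx": 0.006,"ty": 0,"tz": 0,"rx": 0,"ry": 0,"rz": 0,"gripper": 15}
    - {"tx": 0.004,"ty": 0,"tz": 0,"rx": 0,"ry": 0,"rz": 0,"gripper": 15}
    - {"tx": 0.004,"ty": 0,"tz": 0,"rx": 0,"ry": 0,"rz": 0,"gripper": 15}
    - {"tx": 0,"ty": 0,"tz": 0,"rx": 0,"ry": 0,"rz": 0,"gripper": 15}
    - {"tx": 0,"ty": 0,"tz": 0,"rx": 0,"ry": 0,"rz": 0,"gripper": 15}

```text
time: 35.3
ee_pos: [0.4992, 0.1937, 0.0972]
tool_rot: [2.154, 2.287, -0.0]
force: [0.5, -0.1, -1.9]
opening: 0.0266
gripper_force: 80.2
```

```bash
python3 - <<'E'
from h import *
P,M,f,X=avg(4);print((M.T@(np.array([.492,.3212,.104])-X)).round(4))
E
```

```text
pos [0.4992 0.1936 0.0972] std [0.     0.0001 0.    ]
[-5.920e-02  9.982e-01 -1.000e-04] [-0.e+00 -1.e-04 -1.e+00]
line px 22.5270481700972 63.19066666666667
line [0.4939 0.2889 0.1054] tool [ 0.0955  0.0003 -0.0082]
[0.0324 0.     0.0014]
```

Call:
jog_arm:
  targets:
    - {"tx": 0.008,"ty": 0,"tz": 0,"rx": 0,"ry": 0,"rz": 0,"gripper": 15}
    - {"tx": 0.008,"ty": 0,"tz": 0,"rx": 0,"ry": 0,"rz": 0,"gripper": 15}
    - {"tx": 0.008,"ty": 0,"tz": 0,"rx": 0,"ry": 0,"rz": 0,"gripper": 15}
    - {"tx": 0.005,"ty": 0,"tz": 0,"rx": 0,"ry": 0,"rz": 0,"gripper": 15}
    - {"tx": 0.002,"ty": 0,"tz": 0,"rx": 0,"ry": 0,"rz": 0,"gripper": 15}
    - {"tx": 0,"ty": 0,"tz": 0,"rx": 0,"ry": 0,"rz": 0,"gripper": 15}
    - {"tx": 0,"ty": 0,"tz": 0,"rx": 0,"ry": 0,"rz": 0,"gripper": 15}

```text
time: 36.2
ee_pos: [0.4973, 0.2247, 0.0972]
tool_rot: [2.154, 2.287, -0.0]
force: [0.7, -0.2, -1.5]
opening: 0.0262
gripper_force: 80.2
```

```bash
python3 - <<'E'
from h import *
P,M,f,X=avg(4);print((M.T@(np.array([.492,.3212,.104])-X)).round(4))
c=f["color"].astype(int)
print(c[0:45,270:285].mean(1).round().astype(int).sum(1)//3)
for v in range(2,40,4): print(v,c[v,230:326:4].sum(1)//3)
print(readout.read_state()["force"],readout.read_state()["opening"])
E
```

```text
pos [0.4974 0.2245 0.0972] std [0.     0.0001 0.    ]
[-5.930e-02  9.982e-01 -1.000e-04] [ 0.e+00 -1.e-04 -1.e+00]
line px 22.564911876511925 43.373333333333335
line [0.4921 0.3198 0.1054] tool [ 0.0954  0.0003 -0.0082]
[0.0014 0.     0.0014]
[ 60  60  60  59  58  58  60  60  60  60  60  60  60  60  60  61  62  62
  40  19  21  21  21  21  21  14  99 103 101 101 101 101 101 101 101 101
 101 101 101 101 101 102 101 102 101]
2 [63 61 60 60 60 59 59 59 58 60 60 61 58 59 58 60 58 58 61 62 62 63 61 61]
6 [61 61 59 60 59 61 61 60 58 57 58 60 58 60 60 60 61 61 59 59 60 59 59 61]
10 [60 62 59 59 59 61 59 59 61 60 60 61 60 60 59 60 60 60 59 61 63 63 62 62]
14 [59 62 63 62 60 61 59 60 59 60 59 59 59 62 62 62 62 60 61 60 61 62 62 61]
18 [92 93 90 90 91 42 41 41 42 42 39 40 39 39 40 42 42 43 41 71 74 73 89 90]
22 [90 91 89 86 88 20 21 20 21 22 22 22 19 22 21 22 20 23 23 63 69 78 92 92]
26 [ 72  62  63  60  61  93  95  97 101 101  96  98  98  98  96  97  95  94
  92  46  49  49  51  76]
30 [104  61  61  63  61 100  97  99 106 103  98 102 103 102  99 102  98  98
  99  49  50  51  50 130]
34 [104  97  61  61  62  97  99 100 105 103  98 103 103 101 100 101  97  97
  98  47  49  50  97 129]
38 [103 103  64  62  63  98 100 100 106 102  98 102 103 102  99 100  99  96
  98  61  53  48 130 129]
[ 0.69753757  0.18756245 -1.50430393] 0.025842245519391217
```

Call:
jog_arm:
  targets:
    - {"tx": 0.0014,"ty": 0,"tz": 0,"rx": 0,"ry": 0,"rz": 0,"gripper": 15}
    - {"tx": 0,"ty": 0,"tz": 0,"rx": 0,"ry": 0,"rz": 0,"gripper": 15}
    - {"tx": 0,"ty": 0,"tz": 0,"rx": 0,"ry": 0,"rz": 0,"gripper": 15}

```text
time: 36.7
ee_pos: [0.4973, 0.2261, 0.0972]
tool_rot: [2.154, 2.286, 0.0]
force: [0.5, -0.5, -1.3]
opening: 0.0262
gripper_force: 80.2
```

```bash
python3 - <<'E'
from h import *
P,M,f,X=avg(4);print((M.T@(np.array([.492,.3212,.104])-X)).round(4))
c=f["color"].astype(int)
print(c[10:30,270:285].mean(1).round().astype(int).sum(1)//3)
E
```

```text
pos [0.4973 0.2261 0.0972] std [0. 0. 0.]
[-5.940e-02  9.982e-01  1.000e-04] [ 0.e+00  1.e-04 -1.e+00]
line px 24.140932562021977 40.50266666666667
line [0.492  0.3209 0.1054] tool [ 0.0949  0.0003 -0.0082]
[0.0003 0.     0.0014]
[ 59  59  61  61  61  60  60  60  60  61  62  63  55  29  19  14  99 103
 101 101]
```

Call:
jog_arm:
  targets:
    - {"tx": 0,"ty": 0,"tz": 0,"rx": 0,"ry": 0,"rz": 0,"gripper": 15}
    - {"tx": 0,"ty": 0,"tz": 0,"rx": 0,"ry": 0,"rz": 0,"gripper": 15}
    - {"tx": 0,"ty": 0,"tz": 0,"rx": 0,"ry": 0,"rz": 0,"gripper": 15}
    - {"tx": 0,"ty": 0,"tz": 0,"rx": 0,"ry": 0,"rz": 0,"gripper": 15}
    - {"tx": 0,"ty": 0,"tz": 0,"rx": 0,"ry": 0,"rz": 0,"gripper": 15}
    - {"tx": 0,"ty": 0,"tz": 0,"rx": 0,"ry": 0,"rz": 0,"gripper": 15}
    - {"tx": 0,"ty": 0,"tz": 0,"rx": 0,"ry": 0,"rz": 0,"gripper": 15}
    - {"tx": 0,"ty": 0,"tz": 0,"rx": 0,"ry": 0,"rz": 0,"gripper": 15}
    - {"tx": 0,"ty": 0,"tz": 0,"rx": 0,"ry": 0,"rz": 0,"gripper": 15}
    - {"tx": 0,"ty": 0,"tz": 0,"rx": 0,"ry": 0,"rz": 0,"gripper": 15}

```text
time: 37.9
ee_pos: [0.4973, 0.2261, 0.0972]
tool_rot: [-2.154, -2.286, -0.0]
force: [1.2, -0.4, -2.0]
opening: 0.0262
gripper_force: 80.2
```

Call:
jog_arm:
  targets:
    - {"tx": 0,"ty": 0,"tz": 0,"rx": 0,"ry": 0,"rz": 0,"gripper": 15}
    - {"tx": 0,"ty": 0,"tz": 0,"rx": 0,"ry": 0,"rz": 0,"gripper": 15}
    - {"tx": 0,"ty": 0,"tz": 0,"rx": 0,"ry": 0,"rz": 0,"gripper": 15}
    - {"tx": 0,"ty": 0,"tz": 0,"rx": 0,"ry": 0,"rz": 0,"gripper": 15}
    - {"tx": 0,"ty": 0,"tz": 0,"rx": 0,"ry": 0,"rz": 0,"gripper": 15}
    - {"tx": 0,"ty": 0,"tz": 0,"rx": 0,"ry": 0,"rz": 0,"gripper": 15}
    - {"tx": 0,"ty": 0,"tz": 0,"rx": 0,"ry": 0,"rz": 0,"gripper": 15}
    - {"tx": 0,"ty": 0,"tz": 0,"rx": 0,"ry": 0,"rz": 0,"gripper": 15}

```text
time: 38.7
ee_pos: [0.4973, 0.2261, 0.0972]
tool_rot: [-2.154, -2.286, -0.0]
force: [0.2, 0.5, -1.6]
opening: 0.026
gripper_force: 80.2
```

```bash
python3 - <<'E'
from h import *
P,M,f,X=avg(2);c=f["color"].astype(int)
print(c[10:30,270:285].mean(1).round().astype(int).sum(1)//3, readout.read_state()["force"].round(1))
E
```

```text
pos [0.4973 0.2261 0.0972] std [0. 0. 0.]
[-5.940e-02  9.982e-01  1.000e-04] [ 0.e+00  1.e-04 -1.e+00]
line px 24.180687441487226 40.33333333333333
line [0.492  0.3209 0.1054] tool [ 0.0949  0.0003 -0.0082]
[ 59  59  61  61  61  61  60  60  60  60  61  63  65  33  19  14  99 103
 101 101] [-1.  -0.2 -1.2]
```

Stable hold at the near head. Now I'll withdraw straight and shift 120 mm along tool y to the far head.

Call:
jog_arm:
  targets:
    - {"tx": -0.01,"ty": 0,"tz": 0,"rx": 0,"ry": 0,"rz": 0,"gripper": 15}
    - {"tx": -0.02,"ty": 0,"tz": 0,"rx": 0,"ry": 0,"rz": 0,"gripper": 15}
    - {"tx": -0.02,"ty": 0,"tz": 0,"rx": 0,"ry": 0,"rz": 0,"gripper": 15}
    - {"tx": -0.02,"ty": 0,"tz": 0,"rx": 0,"ry": 0,"rz": 0,"gripper": 15}
    - {"tx": 0,"ty": 0.04,"tz": 0,"rx": 0,"ry": 0,"rz": 0,"gripper": 15}
    - {"tx": 0,"ty": 0.04,"tz": 0,"rx": 0,"ry": 0,"rz": 0,"gripper": 15}
    - {"tx": 0,"ty": 0.04,"tz": 0,"rx": 0,"ry": 0,"rz": 0,"gripper": 15}
    - {"tx": 0,"ty": 0,"tz": 0,"rx": 0,"ry": 0,"rz": 0,"gripper": 15}
    - {"tx": 0,"ty": 0,"tz": 0,"rx": 0,"ry": 0,"rz": 0,"gripper": 15}
    - {"tx": 0,"ty": 0,"tz": 0,"rx": 0,"ry": 0,"rz": 0,"gripper": 15}

```text
time: 39.8
ee_pos: [0.6204, 0.163, 0.0971]
tool_rot: [-2.154, -2.286, 0.001]
force: [0.4, 0.1, -1.1]
opening: 0.0261
gripper_force: 80.2
```

```bash
python3 - <<'E'
from h import *
P,M,f,X=avg(5);print((M.T@(np.array([.612,.3283,.104])-X)).round(4))
c=f["color"].astype(int)
print(c[80,235:320:3].sum(1)//3)
print(c[30,235:320:3].sum(1)//3)
E
```

```text
pos [0.6204 0.1632 0.0977] std [0.0001 0.0002 0.0003]
[-5.960e-02  9.982e-01  1.000e-04] [-0.e+00  1.e-04 -1.e+00]
line px 22.582159624413148 68.72266666666667
line [0.615  0.2585 0.1059] tool [ 0.0954  0.0003 -0.0082]
[0.0698 0.0011 0.0019]
[118 116 117 115 114 145 154 153 156 160 158 155 148 155 158 158 155 154
 155 153 150 151 148 126 117 118 117 117 116]
[118 116 115 117 116 153 156 156 156 163 161 155 154 159 159 157 156 153
 155 155 151 152 151 150 103 104 110 114 117]
```

Call:
jog_arm:
  targets:
    - {"tx": 0.013,"ty": 0.0005,"tz": 0,"rx": 0,"ry": 0,"rz": 0,"gripper": 15}
    - {"tx": 0.01,"ty": 0,"tz": 0,"rx": 0,"ry": 0,"rz": 0,"gripper": 15}
    - {"tx": 0.006,"ty": 0,"tz": 0,"rx": 0,"ry": 0,"rz": 0,"gripper": 15}
    - {"tx": 0.004,"ty": 0,"tz": 0,"rx": 0,"ry": 0,"rz": 0,"gripper": 15}
    - {"tx": 0.004,"ty": 0,"tz": 0,"rx": 0,"ry": 0,"rz": 0,"gripper": 15}
    - {"tx": 0,"ty": 0,"tz": 0,"rx": 0,"ry": 0,"rz": 0,"gripper": 15}
    - {"tx": 0,"ty": 0,"tz": 0,"rx": 0,"ry": 0,"rz": 0,"gripper": 15}

```text
time: 40.75
ee_pos: [0.6195, 0.2002, 0.0971]
tool_rot: [2.154, 2.286, -0.0]
force: [-0.6, -0.0, -1.5]
opening: 0.0261
gripper_force: 80.2
```

Call:
jog_arm:
  targets:
    - {"tx": 0.008,"ty": 0,"tz": 0,"rx": 0,"ry": 0,"rz": 0,"gripper": 15}
    - {"tx": 0.008,"ty": 0,"tz": 0,"rx": 0,"ry": 0,"rz": 0,"gripper": 15}
    - {"tx": 0.008,"ty": 0,"tz": 0,"rx": 0,"ry": 0,"rz": 0,"gripper": 15}
    - {"tx": 0.005,"ty": 0,"tz": 0,"rx": 0,"ry": 0,"rz": 0,"gripper": 15}
    - {"tx": 0.001,"ty": 0,"tz": 0,"rx": 0,"ry": 0,"rz": 0,"gripper": 15}
    - {"tx": 0,"ty": 0,"tz": 0,"rx": 0,"ry": 0,"rz": 0,"gripper": 15}
    - {"tx": 0,"ty": 0,"tz": 0,"rx": 0,"ry": 0,"rz": 0,"gripper": 15}

```text
time: 41.45
ee_pos: [0.6177, 0.2301, 0.0972]
tool_rot: [2.154, 2.286, -0.0]
force: [-0.5, 0.5, -0.7]
opening: 0.026
gripper_force: 80.2
```

```bash
python3 - <<'E'
from h import *
P,M,f,X=avg(5);print((M.T@(np.array([.612,.3283,.104])-X)).round(4))
c=f["color"].astype(int)
print(c[8:32,270:285].mean(1).round().astype(int).sum(1)//3)
E
```

```text
pos [0.6178 0.23   0.0972] std [0.     0.0001 0.    ]
[-5.910e-02  9.983e-01 -1.000e-04] [ 0.e+00 -1.e-04 -1.e+00]
line px 22.570730411686586 47.83999999999999
line [0.6125 0.3253 0.1054] tool [ 0.0954  0.0003 -0.0082]
[ 0.003  -0.0003  0.0014]
[ 65  66  67  66  72  96 110 109 111 100  56  21  24  25  25  25  24  18
 107 111 109 109 109 109]
```

Call:
jog_arm:
  targets:
    - {"tx": 0.0033,"ty": 0,"tz": 0,"rx": 0,"ry": 0,"rz": 0,"gripper": 15}
    - {"tx": 0,"ty": 0,"tz": 0,"rx": 0,"ry": 0,"rz": 0,"gripper": 15}
    - {"tx": 0,"ty": 0,"tz": 0,"rx": 0,"ry": 0,"rz": 0,"gripper": 15}
    - {"tx": 0,"ty": 0,"tz": 0,"rx": 0,"ry": 0,"rz": 0,"gripper": 15}

```text
time: 42.1
ee_pos: [0.6175, 0.2336, 0.0972]
tool_rot: [2.154, 2.287, 0.0]
force: [-0.3, 0.6, -1.2]
opening: 0.0263
gripper_force: 80.2
```

```bash
python3 - <<'E'
from h import *
P,M,f,X=avg(3);print((M.T@(np.array([.612,.3283,.104])-X)).round(4))
c=f["color"].astype(int)
print(c[8:32,270:285].mean(1).round().astype(int).sum(1)//3)
E
```

```text
pos [0.6176 0.2336 0.0972] std [0. 0. 0.]
[-0.0595  0.9982  0.    ] [ 0.  0. -1.]
line px 24.669878096736134 45.42666666666666
line [0.6123 0.3282 0.1054] tool [ 0.0948  0.0003 -0.0082]
[ 0.0001 -0.0003  0.0014]
[ 66  66  65  65  65  66  67  68  67  66  66  66  66  68  69  71  40  16
 108 112 110 110 110 110]
```

Call:
jog_arm:
  targets:
    - {"tx": 0,"ty": 0,"tz": 0,"rx": 0,"ry": 0,"rz": 0,"gripper": 15}
    - {"tx": 0,"ty": 0,"tz": 0,"rx": 0,"ry": 0,"rz": 0,"gripper": 15}
    - {"tx": 0,"ty": 0,"tz": 0,"rx": 0,"ry": 0,"rz": 0,"gripper": 15}
    - {"tx": 0,"ty": 0,"tz": 0,"rx": 0,"ry": 0,"rz": 0,"gripper": 15}
    - {"tx": 0,"ty": 0,"tz": 0,"rx": 0,"ry": 0,"rz": 0,"gripper": 15}
    - {"tx": 0,"ty": 0,"tz": 0,"rx": 0,"ry": 0,"rz": 0,"gripper": 15}
    - {"tx": 0,"ty": 0,"tz": 0,"rx": 0,"ry": 0,"rz": 0,"gripper": 15}
    - {"tx": 0,"ty": 0,"tz": 0,"rx": 0,"ry": 0,"rz": 0,"gripper": 15}
    - {"tx": 0,"ty": 0,"tz": 0,"rx": 0,"ry": 0,"rz": 0,"gripper": 15}
    - {"tx": 0,"ty": 0,"tz": 0,"rx": 0,"ry": 0,"rz": 0,"gripper": 15}

```text
time: 43.25
ee_pos: [0.6176, 0.2335, 0.0972]
tool_rot: [-2.154, -2.286, -0.0]
force: [0.2, -0.1, -1.9]
opening: 0.0258
gripper_force: 80.2
```

Call:
jog_arm:
  targets:
    - {"tx": 0,"ty": 0,"tz": 0,"rx": 0,"ry": 0,"rz": 0,"gripper": 15}
    - {"tx": 0,"ty": 0,"tz": 0,"rx": 0,"ry": 0,"rz": 0,"gripper": 15}
    - {"tx": 0,"ty": 0,"tz": 0,"rx": 0,"ry": 0,"rz": 0,"gripper": 15}
    - {"tx": 0,"ty": 0,"tz": 0,"rx": 0,"ry": 0,"rz": 0,"gripper": 15}
    - {"tx": 0,"ty": 0,"tz": 0,"rx": 0,"ry": 0,"rz": 0,"gripper": 15}
    - {"tx": 0,"ty": 0,"tz": 0,"rx": 0,"ry": 0,"rz": 0,"gripper": 15}
    - {"tx": 0,"ty": 0,"tz": 0,"rx": 0,"ry": 0,"rz": 0,"gripper": 15}
    - {"tx": 0,"ty": 0,"tz": 0,"rx": 0,"ry": 0,"rz": 0,"gripper": 15}

```text
time: 44.05
ee_pos: [0.6176, 0.2336, 0.0972]
tool_rot: [-2.154, -2.286, -0.0]
force: [0.4, -0.3, -2.0]
opening: 0.0264
gripper_force: 80.2
```

```bash
python3 - <<'E'
from h import *
P,M,f,X=avg(2)
c=f["color"].astype(int)
print(c[8:32,270:285].mean(1).round().astype(int).sum(1)//3)
E
```

```text
pos [0.6176 0.2336 0.0972] std [0. 0. 0.]
[-5.940e-02  9.982e-01  1.000e-04] [ 1.e-04  1.e-04 -1.e+00]
line px 24.674229502994727 45.328
line [0.6123 0.3282 0.1054] tool [ 0.0948  0.0003 -0.0082]
[ 66  67  66  65  65  66  67  67  67  66  66  66  67  68  69  71  40  17
 108 112 111 110 110 111]
```

Call:
jog_arm:
  targets:
    - {"tx": -0.015,"ty": 0,"tz": 0,"rx": 0,"ry": 0,"rz": 0,"gripper": 15}
    - {"tx": -0.02,"ty": 0,"tz": 0,"rx": 0,"ry": 0,"rz": 0,"gripper": 15}
    - {"tx": -0.02,"ty": 0,"tz": 0,"rx": 0,"ry": 0,"rz": 0,"gripper": 15}
    - {"tx": -0.02,"ty": 0,"tz": 0,"rx": 0,"ry": 0,"rz": 0,"gripper": 15}
    - {"tx": -0.029,"ty": -0.0274,"tz": 0,"rx": 0,"ry": 0,"rz": 0,"gripper": 15}
    - {"tx": -0.029,"ty": -0.0274,"tz": 0,"rx": 0,"ry": 0,"rz": 0,"gripper": 15}
    - {"tx": -0.029,"ty": -0.0274,"tz": 0,"rx": 0,"ry": 0,"rz": 0,"gripper": 15}
    - {"tx": -0.029,"ty": -0.0274,"tz": 0,"rx": 0,"ry": 0,"rz": 0,"gripper": 15}
    - {"tx": -0.029,"ty": -0.0274,"tz": 0,"rx": 0,"ry": 0,"rz": 0,"gripper": 15}
    - {"tx": -0.029,"ty": -0.0274,"tz": 0,"rx": 0,"ry": 0,"rz": 0,"gripper": 15}

```text
time: 45.15
ee_pos: [0.4668, -0.0268, 0.0974]
tool_rot: [2.154, 2.285, -0.0]
force: [1.2, -1.6, -1.2]
opening: 0.0263
gripper_force: 80.2
```

Call:
jog_arm:
  targets:
    - {"tx": 0,"ty": 0,"tz": 0,"rx": 0,"ry": 0,"rz": 0.0411,"gripper": 15}
    - {"tx": 0,"ty": 0,"tz": 0,"rx": 0,"ry": 0,"rz": 0.0411,"gripper": 15}
    - {"tx": 0,"ty": 0,"tz": 0,"rx": 0,"ry": 0,"rz": 0,"gripper": 15}
    - {"tx": 0,"ty": 0,"tz": 0,"rx": 0,"ry": 0,"rz": 0,"gripper": 15}
    - {"tx": 0,"ty": 0,"tz": 0,"rx": 0,"ry": 0,"rz": 0,"gripper": 15}

```text
time: 45.65
ee_pos: [0.4682, -0.0249, 0.0972]
tool_rot: [2.429, 1.992, -0.0]
force: [-0.3, -0.4, -0.7]
opening: 0.026
gripper_force: 80.2
```

```bash
python3 - <<'E'
from h import *
P,M,f,X=avg(3); print((M.T@(np.array([.4681,-.025,.0185])-P)).round(4))
E
```

```text
pos [ 0.4683 -0.0248  0.0972] std [0.     0.0001 0.    ]
[ 0.1959  0.9806 -0.    ] [-0. -0. -1.]
line px 21.460885777866192 51.04933333333334
line [0.4873 0.0691 0.1054] tool [ 0.0958  0.0002 -0.0082]
[-0.0002 -0.0001  0.0787]
```

Call:
jog_arm:
  targets:
    - {"tx": 0,"ty": 0,"tz": 0.03,"rx": 0,"ry": 0,"rz": 0,"gripper": 15}
    - {"tx": 0,"ty": 0,"tz": 0.03,"rx": 0,"ry": 0,"rz": 0,"gripper": 15}
    - {"tx": 0,"ty": 0,"tz": 0.01,"rx": 0,"ry": 0,"rz": 0,"gripper": 15}
    - {"tx": 0,"ty": 0,"tz": 0.004,"rx": 0,"ry": 0,"rz": 0,"gripper": 15}
    - {"tx": 0,"ty": 0,"tz": 0.003,"rx": 0,"ry": 0,"rz": 0,"gripper": 15}
    - {"tx": 0,"ty": 0,"tz": 0,"rx": 0,"ry": 0,"rz": 0,"gripper": 15}
    - {"tx": 0,"ty": 0,"tz": 0,"rx": 0,"ry": 0,"rz": 0,"gripper": 15}
    - {"tx": 0,"ty": 0,"tz": 0,"rx": 0,"ry": 0,"rz": 0,"gripper": 15}

```text
time: 46.6
ee_pos: [0.4691, -0.0249, 0.0213]
tool_rot: [2.43, 1.989, 0.002]
force: [1.1, 0.1, -0.9]
opening: 0.0259
gripper_force: 80.2
```

Call:
jog_arm:
  targets:
    - {"tx": 0,"ty": 0,"tz": 0.001,"rx": 0,"ry": 0,"rz": 0,"gripper": 15}
    - {"tx": 0,"ty": 0,"tz": 0,"rx": 0,"ry": 0,"rz": 0,"gripper": 15}
    - {"tx": 0,"ty": 0,"tz": 0,"rx": 0,"ry": 0,"rz": 0,"gripper": 15}

```text
time: 46.9
ee_pos: [0.4682, -0.0248, 0.0193]
tool_rot: [2.431, 1.99, 0.0]
force: [0.6, -0.3, -1.4]
opening: 0.0265
gripper_force: 80.2
```

Call:
jog_arm:
  targets:
    - {"tx": 0,"ty": 0,"tz": 0.0008,"rx": 0,"ry": 0,"rz": 0,"gripper": 15}
    - {"tx": 0,"ty": 0,"tz": 0,"rx": 0,"ry": 0,"rz": 0,"gripper": 15}
    - {"tx": 0,"ty": 0,"tz": 0,"rx": 0,"ry": 0,"rz": 0,"gripper": 15}
    - {"tx": 0,"ty": 0,"tz": 0,"rx": 0,"ry": 0,"rz": 0,"gripper": 15}

```text
time: 47.3
ee_pos: [0.4682, -0.0248, 0.0184]
tool_rot: [-2.431, -1.99, -0.0]
force: [0.3, -1.2, -0.8]
opening: 0.0259
gripper_force: 80.3
```

Call:
jog_arm:
  targets:
    - {"tx": 0,"ty": 0,"tz": 0,"rx": 0,"ry": 0,"rz": 0,"gripper": 50}
    - {"tx": 0,"ty": 0,"tz": 0,"rx": 0,"ry": 0,"rz": 0,"gripper": 50}
    - {"tx": 0,"ty": 0,"tz": 0,"rx": 0,"ry": 0,"rz": 0,"gripper": 50}
    - {"tx": 0,"ty": 0,"tz": 0,"rx": 0,"ry": 0,"rz": 0,"gripper": 50}
    - {"tx": 0,"ty": 0,"tz": -0.03,"rx": 0,"ry": 0,"rz": 0,"gripper": 50}
    - {"tx": 0,"ty": 0,"tz": -0.045,"rx": 0,"ry": 0,"rz": 0,"gripper": 50}
    - {"tx": 0,"ty": 0,"tz": -0.048,"rx": 0,"ry": 0,"rz": 0,"gripper": 50}
    - {"tx": 0,"ty": 0,"tz": 0,"rx": 0,"ry": 0,"rz": 0,"gripper": 50}
    - {"tx": 0,"ty": 0,"tz": 0,"rx": 0,"ry": 0,"rz": 0,"gripper": 50}
    - {"tx": 0,"ty": 0,"tz": 0,"rx": 0,"ry": 0,"rz": 0,"gripper": 50}

```text
time: 48.3
ee_pos: [0.4674, -0.0246, 0.1402]
tool_rot: [-2.43, -1.989, 0.002]
force: [0.3, -0.8, -0.9]
opening: 0.0501
gripper_force: 0.0
```

```bash
python3 - <<'E'
from h import *
s=readout.read_state();print(s["ee_pos"].round(4))
f=snap("wrist","w13");g=load("w11")
d=np.abs(f["color"].astype(int)-g["color"]).mean(2);print(d[:240,200:330].mean())
for F in (g,f):
    c=F["color"].astype(int).sum(2)//3
    print("col277 rows",[ (i,c[i,270:284].mean().round()) for i in range(54,66,2)], "row190",c[190,245:310:3].tolist(),"row100",c[100,245:310:3].tolist(),"rowend",c[140:152:2,277].tolist(),c[234:246:2,277].tolist())
E
```

```text
[ 0.4674 -0.0246  0.1402]
10.773568376068376
col277 rows [(54, np.float64(124.0)), (56, np.float64(125.0)), (58, np.float64(52.0)), (60, np.float64(25.0)), (62, np.float64(123.0)), (64, np.float64(124.0))] row190 [78, 77, 81, 88, 24, 23, 21, 24, 22, 21, 23, 22, 22, 21, 24, 22, 20, 37, 37, 35, 63, 75] row100 [82, 82, 80, 82, 83, 82, 122, 125, 125, 119, 126, 124, 122, 119, 120, 37, 39, 68, 73, 77, 78, 78] rowend [111, 109, 110, 115, 15, 22] [25, 24, 27, 41, 51, 52]
col277 rows [(54, np.float64(124.0)), (56, np.float64(124.0)), (58, np.float64(125.0)), (60, np.float64(59.0)), (62, np.float64(25.0)), (64, np.float64(95.0))] row190 [81, 78, 76, 83, 87, 19, 25, 23, 22, 22, 24, 23, 22, 21, 21, 21, 23, 19, 37, 37, 33, 66] row100 [78, 83, 82, 80, 84, 83, 80, 123, 123, 126, 117, 125, 122, 121, 119, 119, 32, 40, 38, 70, 76, 77] rowend [110, 107, 109, 108, 109, 29] [22, 25, 24, 25, 22, 56]
```

Call:
jog_arm:
  targets:
    - {"tx": 0,"ty": 0,"tz": -0.03,"rx": 0,"ry": 0,"rz": 0,"gripper": 0}
    - {"tx": -0.04,"ty": 0.018,"tz": 0,"rx": 0,"ry": 0,"rz": 0,"gripper": 0}
    - {"tx": -0.04,"ty": 0.018,"tz": 0,"rx": 0,"ry": 0,"rz": 0,"gripper": 0}
    - {"tx": -0.04,"ty": 0.018,"tz": 0,"rx": 0,"ry": 0,"rz": 0,"gripper": 0}
    - {"tx": -0.04,"ty": 0.018,"tz": 0,"rx": 0,"ry": 0,"rz": 0,"gripper": 0}
    - {"tx": -0.04,"ty": 0.018,"tz": 0,"rx": 0,"ry": 0,"rz": 0,"gripper": 0}
    - {"tx": -0.04,"ty": 0.018,"tz": 0,"rx": 0,"ry": 0,"rz": 0,"gripper": 0}
    - {"tx": -0.04,"ty": 0.018,"tz": 0,"rx": 0,"ry": 0,"rz": 0,"gripper": 0}
    - {"tx": -0.04,"ty": 0.018,"tz": 0,"rx": 0,"ry": 0,"rz": 0,"gripper": 0}
    - {"tx": -0.04,"ty": 0.018,"tz": 0,"rx": 0,"ry": 0,"rz": 0,"gripper": 0}

```text
time: 49.35
ee_pos: [0.5554, -0.4108, 0.1684]
tool_rot: [-2.428, -1.987, 0.001]
force: [0.1, -0.8, 0.5]
opening: -0.0001
gripper_force: 0.0
```

Call:
jog_arm:
  targets:
    - {"tx": 0,"ty": 0,"tz": 0,"rx": 0,"ry": 0,"rz": 0,"gripper": 0}
    - {"tx": 0,"ty": 0,"tz": 0,"rx": 0,"ry": 0,"rz": 0,"gripper": 0}
    - {"tx": 0,"ty": 0,"tz": 0,"rx": 0,"ry": 0,"rz": 0,"gripper": 0}

```text
time: 49.65
ee_pos: [0.5556, -0.4084, 0.17]
tool_rot: [-2.428, -1.989, -0.0]
force: [0.2, -0.7, -0.1]
opening: -0.0001
gripper_force: 0.0
```

```bash
python3 - <<'E'
from h import *
s=readout.read_state();print(s["ee_pos"].round(4));f=snap("wrist","w14")
# ball: dark blob expected location
e=proj(f,[.512,-.401,.092]);print("expected px",e)
g=f["color"].sum(2)//3; m=((g<28)).astype(np.uint8)
n,l,st,c=cv2.connectedComponentsWithStats(m)
for i in range(1,n):
    if st[i,4]>150: print(st[i],c[i].round(1),atz(f,*c[i],.092).round(4))
S=snap("scene","s14");g=S["color"].sum(2)//3; print("scene exp",proj(S,[.512,-.401,.092]))
E
```

```text
[ 0.5556 -0.4084  0.17  ]
expected px [209.65359336 212.62911705]
[ 357    2  115   26 1272] [408.2  13.4] [ 0.6537 -0.3065  0.092 ]
[182 191  40  39 786] [201.7 210.5] [ 0.5072 -0.3985  0.092 ]
[    0   258   560   162 51876] [273.9 364. ] [ 0.5297 -0.5265  0.092 ]
scene exp [173.60994211 306.48992548]
```

Call:
jog_arm:
  targets:
    - {"tx": 0.003,"ty": 0,"tz": 0.04,"rx": 0,"ry": 0,"rz": 0,"gripper": 0}
    - {"tx": 0,"ty": 0,"tz": 0.04,"rx": 0,"ry": 0,"rz": 0,"gripper": 0}
    - {"tx": 0,"ty": 0,"tz": 0.007,"rx": 0,"ry": 0,"rz": 0,"gripper": 0}
    - {"tx": 0,"ty": 0,"tz": 0,"rx": 0,"ry": 0,"rz": 0,"gripper": 0}
    - {"tx": 0,"ty": -0.02,"tz": 0,"rx": 0,"ry": 0,"rz": 0,"gripper": 0}
    - {"tx": 0,"ty": -0.02,"tz": 0,"rx": 0,"ry": 0,"rz": 0,"gripper": 0}
    - {"tx": 0,"ty": -0.02,"tz": 0,"rx": 0,"ry": 0,"rz": 0,"gripper": 0}
    - {"tx": 0,"ty": -0.018,"tz": 0,"rx": 0,"ry": 0,"rz": 0,"gripper": 0}
    - {"tx": 0,"ty": 0,"tz": 0,"rx": 0,"ry": 0,"rz": 0,"gripper": 0}
    - {"tx": 0,"ty": 0,"tz": 0,"rx": 0,"ry": 0,"rz": 0,"gripper": 0}

```text
time: 50.75
ee_pos: [0.4811, -0.392, 0.0869]
tool_rot: [2.428, 1.987, 0.001]
force: [0.2, -0.3, 0.7]
opening: 0.0002
gripper_force: 0.0
```

Call:
jog_arm:
  targets:
    - {"tx": 0,"ty": -0.005,"tz": 0,"rx": 0,"ry": 0,"rz": 0,"gripper": 0}
    - {"tx": 0,"ty": 0,"tz": 0,"rx": 0,"ry": 0,"rz": 0,"gripper": 0}
    - {"tx": 0,"ty": 0,"tz": 0,"rx": 0,"ry": 0,"rz": 0,"gripper": 0}

```text
time: 51.05
ee_pos: [0.4753, -0.3902, 0.0837]
tool_rot: [-2.43, -1.989, -0.0]
force: [0.6, -0.7, 0.1]
opening: -0.0002
gripper_force: 0.2
```

Call:
jog_arm:
  targets:
    - {"tx": 0,"ty": -0.003,"tz": 0,"rx": 0,"ry": 0,"rz": 0,"gripper": 0}
    - {"tx": 0,"ty": 0,"tz": 0,"rx": 0,"ry": 0,"rz": 0,"gripper": 0}
    - {"tx": 0,"ty": 0,"tz": 0,"rx": 0,"ry": 0,"rz": 0,"gripper": 0}

```text
time: 51.35
ee_pos: [0.472, -0.3896, 0.084]
tool_rot: [-2.43, -1.989, 0.0]
force: [0.0, 0.4, -0.4]
opening: -0.0002
gripper_force: 0.0
```

Call:
jog_arm:
  targets:
    - {"tx": 0,"ty": -0.004,"tz": 0,"rx": 0,"ry": 0,"rz": 0,"gripper": 0}
    - {"tx": 0,"ty": 0,"tz": 0,"rx": 0,"ry": 0,"rz": 0,"gripper": 0}
    - {"tx": 0,"ty": 0,"tz": 0,"rx": 0,"ry": 0,"rz": 0,"gripper": 0}

```text
time: 51.65
ee_pos: [0.4681, -0.3889, 0.0845]
tool_rot: [-2.431, -1.99, 0.0]
force: [-0.6, 0.2, -0.5]
opening: 0.0004
gripper_force: 0.0
```

Call:
jog_arm:
  targets:
    - {"tx": 0,"ty": -0.003,"tz": 0,"rx": 0,"ry": 0,"rz": 0,"gripper": 0}
    - {"tx": 0,"ty": 0,"tz": 0,"rx": 0,"ry": 0,"rz": 0,"gripper": 0}
    - {"tx": 0,"ty": 0,"tz": 0,"rx": 0,"ry": 0,"rz": 0,"gripper": 0}

```text
time: 51.95
ee_pos: [0.4652, -0.3883, 0.0844]
tool_rot: [-2.431, -1.99, 0.0]
force: [0.0, -0.2, -0.5]
opening: -0.0002
gripper_force: 0.0
```

Call:
jog_arm:
  targets:
    - {"tx": 0,"ty": -0.003,"tz": 0,"rx": 0,"ry": 0,"rz": 0,"gripper": 0}
    - {"tx": 0,"ty": 0,"tz": 0,"rx": 0,"ry": 0,"rz": 0,"gripper": 0}
    - {"tx": 0,"ty": 0,"tz": 0,"rx": 0,"ry": 0,"rz": 0,"gripper": 0}

```text
time: 52.25
ee_pos: [0.4623, -0.3877, 0.0844]
tool_rot: [-2.431, -1.99, 0.0]
force: [0.9, 0.3, 0.1]
opening: -0.0001
gripper_force: 0.1
```

```bash
python3 - <<'E'
from h import *
s=readout.read_state();print(s["ee_pos"].round(4),s["force"].round(1))
for n in ("scene","side"):
    f=snap(n,n[0]+"15");f0=load(n+"0"); print("ON px",proj(f,[.4414,-.3908,.095]).round(1),"OFF px",proj(f,[.508,-.3985,.092]).round(1))
    for F in (f0,f):
        u,v=proj(F,[.4414,-.3908,.095]).astype(int); g=F["color"].sum(2)//3
        m=(g[v-14:v+15,u-14:u+25]<45); y,x=np.nonzero(m); print(m.sum(), x.mean()+u-14 if len(x) else 0, y.mean()+v-14 if len(y) else 0)
E
```

```text
[ 0.4623 -0.3877  0.0844] [0.9 0.3 0.1]
ON px [151.9 289.5] OFF px [172.9 304.9]
63 151.74603174603175 289.6190476190476
345 155.768115942029 284.1159420289855
ON px [283.9 304.2] OFF px [311.2 300.1]
72 283.9861111111111 304.8333333333333
268 288.39925373134326 296.9179104477612
```

Call:
jog_arm:
  targets:
    - {"tx": 0,"ty": -0.003,"tz": 0,"rx": 0,"ry": 0,"rz": 0,"gripper": 0}
    - {"tx": 0,"ty": 0,"tz": 0,"rx": 0,"ry": 0,"rz": 0,"gripper": 0}
    - {"tx": 0,"ty": 0,"tz": 0,"rx": 0,"ry": 0,"rz": 0,"gripper": 0}

```text
time: 52.65
ee_pos: [0.4593, -0.3871, 0.0844]
tool_rot: [-2.431, -1.99, 0.0]
force: [0.5, -0.4, 0.6]
opening: -0.0
gripper_force: 0.1
```

Call:
jog_arm:
  targets:
    - {"tx": 0,"ty": -0.002,"tz": 0,"rx": 0,"ry": 0,"rz": 0,"gripper": 0}
    - {"tx": 0,"ty": 0,"tz": 0,"rx": 0,"ry": 0,"rz": 0,"gripper": 0}
    - {"tx": 0,"ty": 0,"tz": 0,"rx": 0,"ry": 0,"rz": 0,"gripper": 0}

```text
time: 52.95
ee_pos: [0.458, -0.3868, 0.0844]
tool_rot: [2.43, 1.99, 0.001]
force: [2.0, -0.4, -1.1]
opening: -0.0
gripper_force: 1.2
```

Call:
jog_arm:
  targets:
    - {"tx": 0,"ty": -0.003,"tz": 0,"rx": 0,"ry": 0,"rz": 0,"gripper": 0}
    - {"tx": 0,"ty": 0,"tz": 0,"rx": 0,"ry": 0,"rz": 0,"gripper": 0}
    - {"tx": 0,"ty": 0,"tz": 0,"rx": 0,"ry": 0,"rz": 0,"gripper": 0}

```text
time: 53.25
ee_pos: [0.4574, -0.3866, 0.0849]
tool_rot: [2.426, 1.987, 0.006]
force: [8.0, -1.2, -3.1]
opening: 0.0002
gripper_force: 3.7
```

Call:
jog_arm:
  targets:
    - {"tx": 0,"ty": 0.03,"tz": 0,"rx": 0,"ry": 0,"rz": 0,"gripper": 0}
    - {"tx": 0,"ty": 0.03,"tz": 0,"rx": 0,"ry": 0,"rz": 0,"gripper": 0}
    - {"tx": 0,"ty": 0.02,"tz": -0.01,"rx": 0,"ry": 0,"rz": 0,"gripper": 0}
    - {"tx": 0,"ty": 0,"tz": -0.045,"rx": 0,"ry": 0,"rz": 0,"gripper": 0}
    - {"tx": 0,"ty": 0,"tz": -0.045,"rx": 0,"ry": 0,"rz": 0,"gripper": 0}
    - {"tx": 0,"ty": 0,"tz": -0.045,"rx": 0,"ry": 0,"rz": 0,"gripper": 0}
    - {"tx": 0,"ty": 0,"tz": 0,"rx": 0,"ry": 0,"rz": 0,"gripper": 0}
    - {"tx": 0,"ty": 0,"tz": 0,"rx": 0,"ry": 0,"rz": 0,"gripper": 0}
    - {"tx": 0,"ty": 0,"tz": 0,"rx": 0,"ry": 0,"rz": 0,"gripper": 0}

```text
time: 54.15
ee_pos: [0.5321, -0.4016, 0.2275]
tool_rot: [-2.428, -1.987, 0.001]
force: [-0.5, 0.0, -1.2]
opening: -0.0001
gripper_force: 0.0
```

```bash
python3 - <<'E'
from h import *
F={}
for n in ("scene","side"):
    f=snap(n,n[0]+"16"); F[n]=f; f0=load(n+"0")
    u,v=proj(f,[.4414,-.3908,.095]).astype(int)
    for k in (f0,f):
        g=k["color"].sum(2)//3; m=(g[v-10:v+11,u-10:u+11]<45); y,x=np.nonzero(m); print(n,m.sum(), x.mean()+u-10 if len(x) else 0, y.mean()+v-10 if len(y) else 0)
    d=np.abs(f["color"].astype(int)-f0["color"]).mean(2)>30; m=cv2.morphologyEx(d.astype(np.uint8),cv2.MORPH_OPEN,np.ones((3,3)))
    nn,l,st,c=cv2.connectedComponentsWithStats(m); print([(st[i].tolist()) for i in range(1,nn) if st[i,4]>25])
print(*pods(F["scene"],amin=40),sep="\n")
E
```

```text
scene 63 151.74603174603175 289.6190476190476
scene 80 149.0875 288.5625
[[54, 0, 50, 126, 2901], [96, 0, 16, 41, 347], [118, 0, 78, 163, 6936], [241, 0, 23, 47, 691], [80, 116, 25, 43, 485], [130, 130, 140, 93, 4817], [113, 156, 9, 4, 27], [301, 187, 30, 40, 545], [322, 204, 24, 31, 427], [40, 208, 144, 212, 15797], [275, 262, 8, 6, 37], [253, 268, 10, 7, 60], [259, 276, 6, 6, 32], [273, 279, 10, 7, 60], [240, 282, 10, 7, 63], [252, 284, 10, 6, 54], [277, 287, 7, 6, 37], [259, 293, 10, 8, 66], [272, 295, 10, 7, 56], [157, 412, 11, 8, 57]]
side 72 283.9861111111111 304.8333333333333
side 73 279.958904109589 306.8767123287671
[[56, 9, 18, 16, 138], [0, 8, 115, 66, 3027], [153, 39, 12, 34, 232], [103, 57, 9, 9, 62], [161, 65, 207, 84, 6761], [127, 69, 10, 29, 156], [140, 68, 10, 29, 181], [106, 70, 10, 16, 95], [192, 73, 5, 18, 65], [199, 73, 4, 18, 58], [331, 105, 30, 19, 150], [214, 109, 23, 8, 129], [317, 108, 31, 19, 168], [0, 112, 39, 143, 2890], [79, 115, 68, 107, 4498], [346, 132, 7, 9, 42], [317, 155, 28, 19, 331], [299, 163, 59, 77, 2432], [151, 194, 73, 84, 2738], [255, 198, 27, 26, 319], [282, 198, 19, 22, 232], [97, 224, 22, 31, 468], [325, 236, 6, 5, 28], [104, 246, 104, 153, 8852], [305, 246, 8, 4, 30], [23, 253, 27, 19, 342], [301, 256, 8, 5, 38], [52, 264, 8, 5, 27], [202, 280, 290, 140, 13119], [274, 299, 18, 17, 167], [280, 320, 12, 13, 106], [308, 349, 6, 10, 49]]
([270.0, 194.0], 70, [0.4636, 0.0872])
([278.0, 268.0], 132, [0.6249, -0.1396])
([257.0, 275.0], 138, [0.5914, -0.1857])
([276.0, 286.0], 152, [0.6513, -0.1921])
([244.0, 286.0], 89, [0.5823, -0.2312])
([263.0, 298.0], 97, [0.6415, -0.2376])
```

```bash
python3 -c "
from plant import job_done; print(job_done())"
```

```text
the job is handed in; nothing more can be done
None
```

The job is handed in: sealer switched off, all five pods moved to the tote, both jaw gaps gauged and held, gauge laid back on its rest, and the sealer switched on again, at about 54 s of the 210 s. `job_done()` returned no verdict; these outcomes rest on my own camera and force readings.

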